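# Pack the microscope kit case

### The arm

A 6-joint arm with a two-finger parallel gripper is mounted at the origin on a cart in front of the work surface, level with it; the furniture and walls round the work are solid. World frame = base frame: x ahead of the robot, y to its left, z up, the work surface at z = 0. Lengths are in mm, angles in degrees, forces in N, time in s.
With the tool pointing down it reaches from about 350 to 850 mm from the base axis. Payload 8.1 kg.
Tool frame: the origin (TCP) lies on the centre line of the jaws, within the pads' length; the fingertips stand 11 mm ahead of it and the grasp point (between the pads) lies 8 mm behind it; z points along the fingers, y is the direction in which the jaws open and shut (so a half turn about z gives the same grasp; the last joint's range is limited). The gripper opens to 85 mm and grips with 20 to 120 N. Pads are 22 mm wide; open, the fingers measure 114 mm over their backs; the gripper's body (76 mm by 85 mm) begins 54 mm behind the grasp point. The pads swing forward as they close: fully open they stand 13 mm farther back than shut.
Start: joints at [-73.132, 7.471, 85.268, -0, 87.261, -4.893], TCP at [222.461, -557.24, 242.292] pointing down, gripper open.
Joint ranges: [-169.43, 169.43], [-51.17, 129.36], [1.28, 143.12], [-76.62, 256.62], [0, 156.53], [-152.29, 152.29]. Speed limits (degrees/s): [136.94, 136.94, 159.86, 180, 180, 180].

### API

Orientations are given as [roll, pitch, yaw] about the fixed x, y, z axes, in that order (R = Rz(yaw) Ry(pitch) Rx(roll)).
In Python, from bench import telemetry, viewer, r gives the robot as it stands.
- The arm moves only by the shell command python3 -m inch 'ROWS' [FORCE]. ROWS is JSON, a list of rows, each a list of 3 entries, a list of its own where there are three numbers: the shift along the tool's x, y, z in cm, then the turn, a rotation vector about the tool's x, y, z in rad, then the opening, from 0 (shut) to 1 (fully open). A call has 1 to 20 rows; each row is the pose to reach, as a shift and turn from the pose commanded when the call began, along the tool's axes at that moment; what a row does not reach only later rows make up. A row lasts 1/10 s, in which the tool goes at most 50 mm and 8.59 degrees, less where a joint would pass 70% of its speed; a pose out of reach is approached as far as the arm can. A call with a gripper value outside its range is refused whole. The fingers move at their own pace and stop on an object; FORCE is the grip in N (left out, the last holds). Time passes only in rows, so rows that repeat a pose let the fingers close. It gives the time, the measured TCP pose, the force and the opening at its end, in the units of the state.
- telemetry.sense(): the state, without advancing time (a new reading comes with each control period).
- viewer.snapshot(name): name is "scene" or "top" or "wrist"; returns the picture (420x560x3 uint8, red, green, blue); there is no depth.
- viewer.camera_model(name): a dict with "fx", "fy", "cx", "cy" (pixels), "dist" ([k1, k2, p1, p2, k3] as OpenCV has them; the pictures are not rectified), "cam_to_world" (4x4, takes a point from camera to world coordinates); the wrist camera has in their place "mount" (4x4, takes a point from camera to tool coordinates, whose origin is the TCP and whose axes are the flange's). Camera axes: x right, y down, z forward; pixel columns grow to the right and rows downward; lengths in mm; the calibration is good to about 2 mm. A picture is of the moment at which its call begins: read the wrist's pose just before it. camera_model takes no time and is no camera call.
- r.hand_in(): hands the job in, once; it reports no verdict.
The state is a dict: "time": time; "joint_pos": joint angles; "qd": joint speeds; "joint_efforts": joint torques, N m; "tool_pos": TCP position; "tcp_rot": TCP orientation; "ft_force": force on the tool from outside, world axes, zero at the start; "wrist_torque": the same for the moment, N m; "finger_gap": finger opening in mm.
Only numpy, scipy, OpenCV 4.12 (cv2) and the standard library are available. Lean on these libraries where they do the work, as an engineer would, in place of code of your own. Each camera call takes 0.05 s, during which the arm holds its last target.

### The job

Pack the grey kit case: raise its stiff lid by the orange grip to a little past upright, about 100 degrees from closed (never beyond 115, there is equipment behind it), and let go so that it stays there by itself. Then put every one of these that is on the bench into the case, standing or lying: the red screwdriver, the blue slide box, the black objective canister, the black spare eyepiece, the bare silver objective and the silver-grey stand loupe. When all of them are in, shut the lid fully, and leave everything else on the bench where it is.

Things in the scene. Friction and masses are not known exactly. Their poses are not given: they have to be found in the camera images.
- case: grey kit case, fixed to the bench. Origin at the centre of its underside; x points to the hinged back side, y along its length, z up. Base 178 (x) x 298 (y) mm outside, walls 4 mm thick, so 170 x 290 mm inside; floor 5 mm above the origin, wall tops 58 mm; with the lid shut there are 71 mm of clear height inside.
- case_hinge (a point): middle of the hinge axis of the lid: 89 mm behind the case origin (+x) and 58 mm above it; the axis is the case's y axis
- case_lid (a joint): lid angle in rad: 0 shut, 1.745 = 100 degrees, stop at 2.4. The lid is a shell 22 mm deep, 178 x 298 mm. Its hinge is stiff: it stays at any angle where it is left, and takes about 3 to 5 N at the grip to move.
- lid_grip (a point): centre of the orange grip bar: a round bar of 16 mm diameter and 34 mm length, parallel to the hinge, on a neck (16 mm wide, 8 mm thick) in the middle of the lid's front edge. 210 mm from the hinge axis along the lid and 11 mm above the hinge when shut; the bar stands 32 mm clear of the lid's edge. Pinched on its two end faces, from above, it pivots between the fingers while the lid swings. It moves with the lid.
- screwdriver: screwdriver with a red handle, 190 mm long along its y, lying; origin midway along it, on the underside. Handle 26 mm thick from y = 0 to +95 mm, blade 6 mm thick from y = 0 to -95 mm with its axis 13 mm up. 0.07 kg. May be absent.
- slide_box: blue box of slides, 35 (x) x 86 (y) x 31 (z) mm, 0.1 kg; origin at the centre of its underside. May be absent.
- objective_can: black cylindrical objective canister, diameter 37, height 60 mm along z, 0.14 kg, standing; origin at the centre of its underside. May be absent.
- eyepiece_spare: black spare eyepiece, 57 mm high along z, standing on its narrow end, widest (36 mm) near the top; 0.09 kg; origin at the centre of its underside. May be absent.
- objective_loose: bare silver microscope objective with a coloured ring, 48 mm high along z, diameter 29 mm at the lower half, tapering to a narrow nose on top, 0.11 kg, standing; origin at the centre of its underside. May be absent.
- loupe: silver-grey stand loupe, a stepped open tube, diameter 40, height 36 mm along z, 0.05 kg, standing; origin at the centre of its underside. May be absent.
- timer: white bench timer, 60 x 70 x 23 mm, bystander; origin at the centre of its underside
- lens_tissue: lens tissue pack, white and teal, 65 x 110 x 14 mm, bystander; origin at the centre of its underside
- brush: dusting brush with a wooden handle, 153 mm long along y, bystander; origin midway, on the underside

How it is judged (in metres and radians):
On the way, in this order (a step that is already met when the one before it is completed fails the run):
1. the lid stands by itself at 90 to 115 degrees, the fingers off it (value of joint case_lid between 1.57 and 2 rad and contact force between the fingers and case_lid below 0.1 N), for 0.3 s.
2. every item present is in the case while the lid still stands at 85 to 115 degrees (value of joint case_lid between 1.48 and 2 rad and x of screwdriver in the frame of case between -0.083 and 0.083 m and y of screwdriver in the frame of case between -0.145 and 0.145 m and z of screwdriver in the frame of case between -0.002 and 0.075 m and x of slide_box in the frame of case between -0.083 and 0.083 m and y of slide_box in the frame of case between -0.145 and 0.145 m and z of slide_box in the frame of case between -0.002 and 0.075 m and x of objective_can in the frame of case between -0.083 and 0.083 m and y of objective_can in the frame of case between -0.145 and 0.145 m and z of objective_can in the frame of case between -0.002 and 0.075 m and x of eyepiece_spare in the frame of case between -0.083 and 0.083 m and y of eyepiece_spare in the frame of case between -0.145 and 0.145 m and z of eyepiece_spare in the frame of case between -0.002 and 0.075 m and x of objective_loose in the frame of case between -0.083 and 0.083 m and y of objective_loose in the frame of case between -0.145 and 0.145 m and z of objective_loose in the frame of case between -0.002 and 0.075 m and x of loupe in the frame of case between -0.083 and 0.083 m and y of loupe in the frame of case between -0.145 and 0.145 m and z of loupe in the frame of case between -0.002 and 0.075 m), for 0.2 s.
At the end, for the whole second after the job is handed in: lid shut to within 0.05 rad (3 degrees) and released, every item present at rest within the case's inner walls (its origin within 83 mm in x and 145 mm in y of the case's centre and between the floor and 75 mm above the case's underside) (value of joint case_lid below 0.05 rad and contact force between the fingers and case_lid below 0.1 N and x of screwdriver in the frame of case between -0.083 and 0.083 m and y of screwdriver in the frame of case between -0.145 and 0.145 m and z of screwdriver in the frame of case between -0.002 and 0.075 m and x of slide_box in the frame of case between -0.083 and 0.083 m and y of slide_box in the frame of case between -0.145 and 0.145 m and z of slide_box in the frame of case between -0.002 and 0.075 m and x of objective_can in the frame of case between -0.083 and 0.083 m and y of objective_can in the frame of case between -0.145 and 0.145 m and z of objective_can in the frame of case between -0.002 and 0.075 m and x of eyepiece_spare in the frame of case between -0.083 and 0.083 m and y of eyepiece_spare in the frame of case between -0.145 and 0.145 m and z of eyepiece_spare in the frame of case between -0.002 and 0.075 m and x of objective_loose in the frame of case between -0.083 and 0.083 m and y of objective_loose in the frame of case between -0.145 and 0.145 m and z of objective_loose in the frame of case between -0.002 and 0.075 m and x of loupe in the frame of case between -0.083 and 0.083 m and y of loupe in the frame of case between -0.145 and 0.145 m and z of loupe in the frame of case between -0.002 and 0.075 m and linear speed of each of screwdriver, slide_box, objective_can, eyepiece_spare, objective_loose, loupe below 0.03 m/s); the robot touches nothing.
It fails at once if the lid is opened beyond 115 degrees (value of joint case_lid above 2.01 rad).
It fails at once if a bystander (timer, tissue pack, brush) is moved more than 50 mm (distance of any of timer, lens_tissue, brush from where it was at the start of the episode above 0.05 m).
Of screwdriver, slide_box, objective_can, eyepiece_spare, objective_loose, loupe only 4 to 6 are there at a start; the rules pass over those that are not, and their reading is None.
At some moment in a run one of screwdriver, slide_box, loupe may be knocked a few centimetres aside while the robot is not near it.
Once in a run the grip may slacken for a moment while it holds something.
It also fails if it takes over 210 s, if anything falls off the work surface, if the arm or the gripper's body presses on something with over 40 N, if the wrist force passes 120 N, or if a joint passes its speed limit or range.

## Working session

There is one attempt and no reset: what is moved stays moved. The work goes in short steps, Python scripts to look and compute and a shell command to move; the robot and the scene stay as the last step left them, time stands still between calls to the robot, and variables do not carry over. Pictures are saved under pics/ and viewed, and the job is handed in when it is done.

```bash
ls; mkdir -p pics
cat > h.py <<'E'
import numpy as np, cv2
from bench import telemetry, viewer, r
from scipy.spatial.transform import Rotation as R
def save(name, fn):
    im=viewer.snapshot(name); cv2.imwrite('pics/'+fn, im[:,:,::-1]); return im
def T_tool():
    s=telemetry.sense(); T=np.eye(4); T[:3,:3]=R.from_euler('xyz',s['tcp_rot'],degrees=True).as_matrix(); T[:3,3]=s['tool_pos']; return T
def ray(name,px,T=None):
    m=viewer.camera_model(name)
    K=np.array([[m['fx'],0,m['cx']],[0,m['fy'],m['cy']],[0,0,1.]])
    p=cv2.undistortPoints(np.array(px,float).reshape(-1,1,2),K,np.array(m['dist'],float)).reshape(-1,2)
    C=np.array(m['cam_to_world']) if 'cam_to_world' in m else (T_tool() if T is None else T)@np.array(m['mount'])
    d=np.c_[p,np.ones(len(p))]@C[:3,:3].T
    return C[:3,3],d
def onplane(name,px,z,T=None):
    o,d=ray(name,px,T); return o+d*((z-o[2])/d[:,2])[:,None]
def proj(name,P,T=None):
    m=viewer.camera_model(name)
    K=np.array([[m['fx'],0,m['cx']],[0,m['fy'],m['cy']],[0,0,1.]])
    C=np.array(m['cam_to_world']) if 'cam_to_world' in m else (T_tool() if T is None else T)@np.array(m['mount'])
    W=np.linalg.inv(C); rv=cv2.Rodrigues(W[:3,:3])[0]
    return cv2.projectPoints(np.array(P,float).reshape(-1,1,3),rv,W[:3,3],K,np.array(m['dist'],float))[0].reshape(-1,2)
E
python3 - <<'E'
from h import *
print(telemetry.sense())
for n in ['scene','top','wrist']:
    save(n,n+'0.png'); print(n,viewer.camera_model(n))
E
```

```text
pics
{'time': 0.0, 'joint_pos': array([-7.31323647e+01,  7.51337821e+00,  8.53306771e+01, -4.06288640e-04,
        8.72608131e+01, -4.89178064e+00]), 'qd': array([ 0.08708408, -0.02099172, -0.10677161,  0.03910329, -0.00644554,
       -0.0497709 ]), 'joint_efforts': array([ 3.44126456e-03, -5.69394135e+01, -5.00551701e+01, -4.61478476e-05,
        1.48305326e-02,  6.02602256e-06]), 'tool_pos': array([ 222.30175437, -556.72519895,  241.24904445]), 'tcp_rot': array([-1.79895479e+02, -8.53822740e-03,  2.17594280e+01]), 'ft_force': array([ 0.39707034, -0.81738494,  0.50406095]), 'wrist_torque': array([-0.04873599, -0.02087376,  0.01089846]), 'finger_gap': 85.81707578312503}
scene {'fx': 469.55360329879505, 'fy': 469.55360329879505, 'cx': 285.00124650974766, 'cy': 214.28489675443672, 'dist': array([0.04694721, 0.        , 0.        , 0.        , 0.        ]), 'cam_to_world': array([[ 8.94892529e-01, -2.87478390e-01,  3.41355442e-01,
         4.16889980e+01],
       [-4.45833949e-01, -6.10133524e-01,  6.54957383e-01,
        -1.08488772e+03],
       [ 1.99863050e-02, -7.38304313e-01, -6.74
[... 510 characters left out ...]
348754e-02, -6.47503736e-02, -9.97767789e-01,
         1.57765556e+03],
       [ 0.00000000e+00,  0.00000000e+00,  0.00000000e+00,
         1.00000000e+00]])}
wrist {'fx': 349.4000536419761, 'fy': 349.4000536419761, 'cx': 276.91214265538656, 'cy': 213.20735437708058, 'dist': array([-0.01841686,  0.        ,  0.        ,  0.        ,  0.        ]), 'mount': array([[-2.86097294e-04, -9.58714093e-01, -2.84371597e-01,
         7.25615397e+01],
       [ 9.99999880e-01, -1.61433293e-04, -4.61821390e-04,
         2.55425434e-01],
       [ 3.96847632e-04, -2.84371695e-01,  9.58714025e-01,
        -1.30253640e+02],
       [ 0.00000000e+00,  0.00000000e+00,  0.00000000e+00,
         1.00000000e+00]])}
```

View pics/scene0.png

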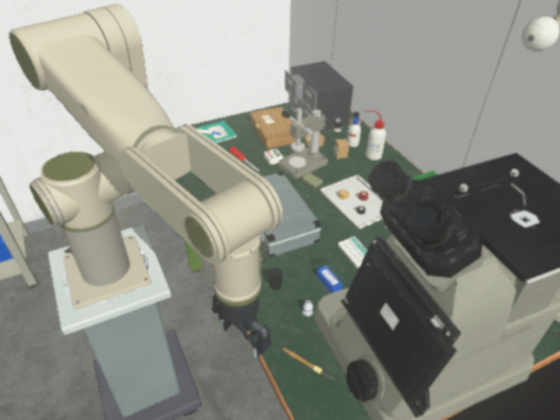

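View pics/top0.png

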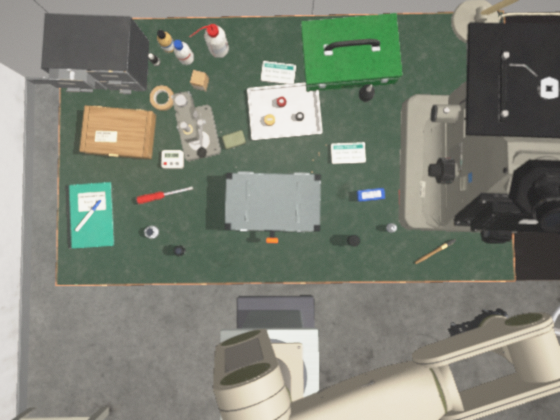

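View pics/wrist0.png

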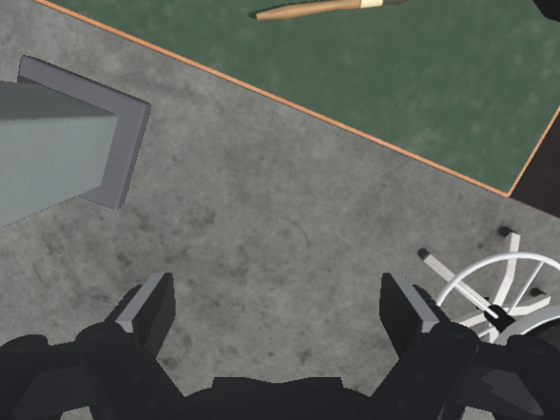

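Run:
```python
import cv2
t=cv2.imread('pics/top0.png')
a=cv2.resize(t[130:280,60:250],None,fx=4,fy=4,interpolation=cv2.INTER_CUBIC)[:, :]
b=cv2.resize(t[130:280,260:460],None,fx=4,fy=4,interpolation=cv2.INTER_CUBIC)
c=cv2.resize(t[10:160,60:250],None,fx=4,fy=4,interpolation=cv2.INTER_CUBIC)
cv2.imwrite('pics/ta.png',a);cv2.imwrite('pics/tb.png',b);cv2.imwrite('pics/tc.png',c)
```

```text
(no output)
```

View pics/ta.png

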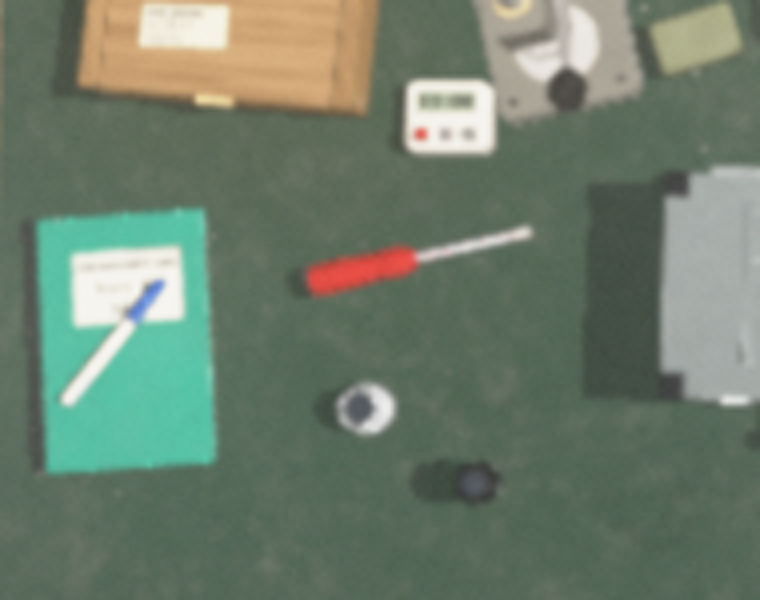

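View pics/tb.png

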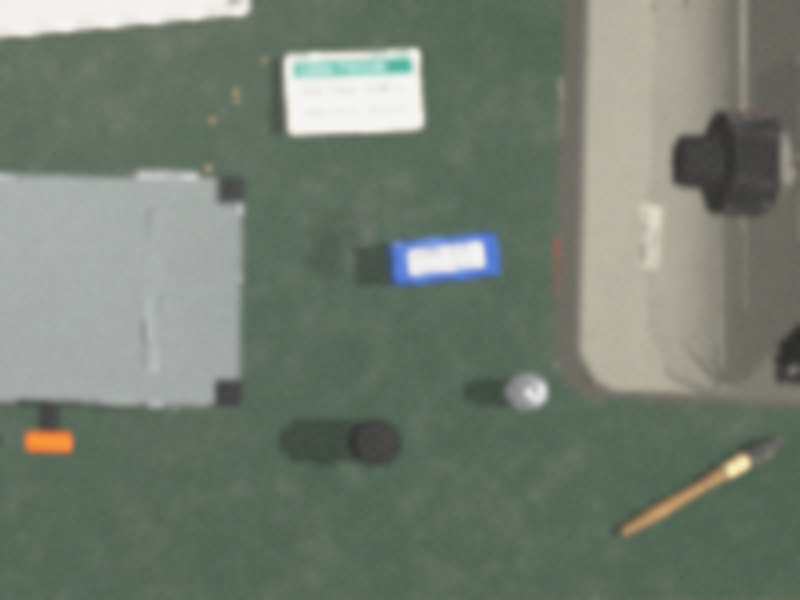

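Run:
```python
from h import *
t=cv2.imread('pics/top0.png'); hsv=cv2.cvtColor(t,cv2.COLOR_BGR2HSV)
def blob(mask,roi):
    x0,y0,x1,y1=roi; m=np.zeros(mask.shape,np.uint8); m[y0:y1,x0:x1]=mask[y0:y1,x0:x1]
    c=max(cv2.findContours(m,cv2.RETR_EXTERNAL,cv2.CHAIN_APPROX_NONE)[0],key=cv2.contourArea)
    return c
def show(n,c,z):
    rc=cv2.minAreaRect(c); M=cv2.moments(c); ctr=[M['m10']/M['m00'],M['m01']/M['m00']]
    box=onplane('top',cv2.boxPoints(rc),z)[:,:2]
    print(n,'px',np.round(ctr,1),'xy',np.round(onplane('top',[ctr],z)[0,:2],1),'boxctr',box.mean(0).round(1)); print(box.round(1).tolist())
S,V,H=hsv[...,1],hsv[...,2],hsv[...,0]
u=lambda m:m.astype(np.uint8)*255
show('grip',blob(u((H<20)&(S>150)&(V>150)),(255,230,290,250)),69)
show('lid',blob(u((S<60)&(V>110)),(220,165,325,240)),80)
show('red',blob(u(((H<8)|(H>172))&(S>130)&(V>120)),(130,180,170,210)),13)
show('blade',blob(u((S<70)&(V>100)),(160,180,200,200)),13)
show('blue',blob(u((H>100)&(H<130)&(S>80)&(V>100)),(350,180,390,210)),31)
show('can',blob(u(V<60),(343,230,362,250)),60)
show('eye',blob(u(V<70),(172,242,190,260)),50)
show('loupe',blob(u((S<60)&(V>110)),(140,220,165,242)),36)
show('obj',blob(u((S<70)&(V>90)),(382,220,402,240)),30)
show('timer',blob(u((S<60)&(V>150)),(155,145,190,175)),23)
show('tissue',blob(u((S<60)&(V>150)),(325,140,370,165)),14)
```

```text
grip px [271.8 240. ] xy [439.4 -15.4] boxctr [439.5 -14.5]
[[446.0, 2.9], [445.6, -31.9], [433.0, -31.8], [433.4, 3.0]]
lid px [274.7 198.2] xy [570.7 -26.3] boxctr [568.9 -25.4]
[[678.4, 130.3], [674.2, -183.2], [459.7, -179.6], [463.2, 131.1]]
red px [149.5 197.1] xy [584.3 389.6] boxctr [584.6 388.6]
[[586.1, 434.4], [606.5, 348.8], [583.0, 342.9], [562.6, 428.3]]
blade px [180.4 189.2] xy [609.2 287.4] boxctr [608.4 290.3]
[[640.8, 355.0], [639.1, 225.7], [576.1, 225.7], [577.7, 354.7]]
blue px [370.6 194.4] xy [ 582.8 -336.1] boxctr [ 582.6 -336.2]
[[597.5, -289.3], [606.4, -379.7], [567.8, -383.0], [558.8, -292.7]]
can px [347.7 240. ] xy [ 436.7 -255.5] boxctr [ 438.3 -255. ]
[[443.1, -253.5], [443.0, -256.7], [433.6, -256.5], [433.6, -253.3]]
eye px [174.4 250.6] xy [408.8 297.6] boxctr [411.3 296.3]
[[399.1, 303.4], [424.9, 300.2], [423.4, 289.2], [397.6, 292.3]]
loupe px [151.6 231.7] xy [470.3 375.2] boxctr [469.9 375.1]
[[473.2, 409.0], [503.0, 368.7], [466.5, 341.2], [436.7, 381.4]]
obj px [392.2 229.6] xy [ 468. -403.] boxctr [ 468.5 -400.8]
[[499.5, -371.1], [498.8, -432.2], [437.6, -430.5], [438.3, -369.6]]
timer px [174.4 157.7] xy [712.9 305.2] boxctr [717.  303.1]
[[755.8, 349.5], [754.6, 256.9], [678.2, 256.8], [679.3, 349.2]]
tissue px [348.  152.6] xy [ 723.5 -267.9] boxctr [ 723.9 -267.9]
[[759.7, -212.5], [758.0, -324.6], [688.2, -323.1], [689.8, -211.3]]
```

```bash
cat >> h.py <<'E'
def plan(x,y,z,yaw,tilt=0):
    T=T_tool(); R1=R.from_euler('xyz',[180,tilt,yaw],degrees=True).as_matrix()
    s=T[:3,:3].T@(np.array([x,y,z])-T[:3,3])/10
    rv=R.from_matrix(T[:3,:3].T@R1).as_rotvec()
    print('shift cm',s.round(2).tolist(),'rv',rv.round(3).tolist(),'|s|mm',round(np.linalg.norm(s)*10),'deg',np.degrees(np.linalg.norm(rv)).round(1))
E
python3 -c "
from h import *
plan(430,-15,210,0)"
```

```text
shift cm [39.37, -42.62, 3.21] rv [-0.001, 0.0, 0.38] |s|mm 581 deg 21.8
```

```bash
python3 -m inch '[[[39.4,-42.6,3.2],[0,0,0.38],1],[[39.4,-42.6,3.2],[0,0,0.38],1],[[39.4,-42.6,3.2],[0,0,0.38],1],[[39.4,-42.6,3.2],[0,0,0.38],1],[[39.4,-42.6,3.2],[0,0,0.38],1],[[39.4,-42.6,3.2],[0,0,0.38],1],[[39.4,-42.6,3.2],[0,0,0.38],1],[[39.4,-42.6,3.2],[0,0,0.38],1],[[39.4,-42.6,3.2],[0,0,0.38],1],[[39.4,-42.6,3.2],[0,0,0.38],1],[[39.4,-42.6,3.2],[0,0,0.38],1],[[39.4,-42.6,3.2],[0,0,0.38],1],[[39.4,-42.6,3.2],[0,0,0.38],1],[[39.4,-42.6,3.2],[0,0,0.38],1],[[39.4,-42.6,3.2],[0,0,0.38],1]]' 30
python3 - <<'E'
from h import *
T=T_tool(); im=save('wrist','w1.png'); print(T.round(3))
hsv=cv2.cvtColor(im,cv2.COLOR_RGB2HSV)
m=((hsv[...,0]<20)&(hsv[...,1]>150)&(hsv[...,2]>120)).astype(np.uint8)*255
c=max(cv2.findContours(m,0,1)[0],key=cv2.contourArea); print(cv2.boundingRect(c),cv2.minAreaRect(c))
print(onplane('wrist',cv2.boxPoints(cv2.minAreaRect(c)),75,T).round(1))
E
```

```text
time: 1.65
tool_pos: [430.2, -16.1, 210.2]
tcp_rot: [180.0, 0.0, -0.0]
ft_force: [-0.1, 0.2, -0.6]
finger_gap: 85.0
[[ 1.00000e+00 -1.00000e-03 -0.00000e+00  4.30191e+02]
 [-1.00000e-03 -1.00000e+00 -0.00000e+00 -1.61150e+01]
 [-0.00000e+00  0.00000e+00 -1.00000e+00  2.10169e+02]
 [ 0.00000e+00  0.00000e+00  0.00000e+00  1.00000e+00]]
(255, 181, 44, 20) ((276.44647216796875, 190.6595458984375), (43.36453628540039, 18.63546371459961), 1.847610354423523)
[[435.4   1.4  75. ]
 [450.2   0.6  75. ]
 [449.1 -32.8  75. ]
 [434.2 -32.6  75. ]]
```

View pics/w1.png

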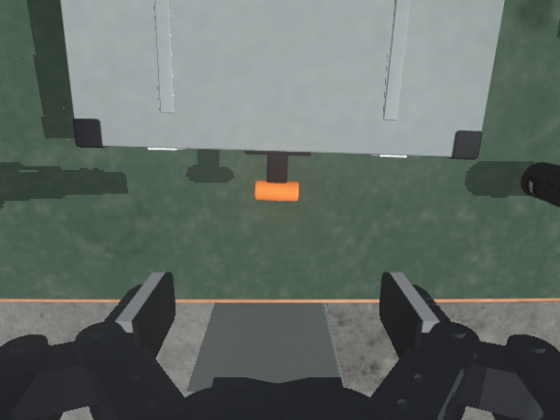

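Run:
```python
from h import *
t=cv2.imread('pics/top0.png')
cv2.imwrite('pics/lid.png',cv2.resize(t[160:250,215:335],None,fx=6,fy=6,interpolation=cv2.INTER_CUBIC))
T=T_tool(); T[:3,3]=[430.19,-16.1,210.17]
a=onplane('wrist',[[76,146],[480,159],[254.5,190.5],[298.5,191]],[80,80,72,72],T); print(a.round(1))
d=a[0]-a[1]; print(np.degrees(np.arctan2(-d[0],d[1])), np.linalg.norm(d))
```

```text
[[ 477.7  132.5   80. ]
 [ 467.6 -168.2   80. ]
 [ 441.8    1.4   72. ]
 [ 441.3  -33.2   72. ]]
-1.9294066864111512 300.8050806988096
```

View pics/lid.png

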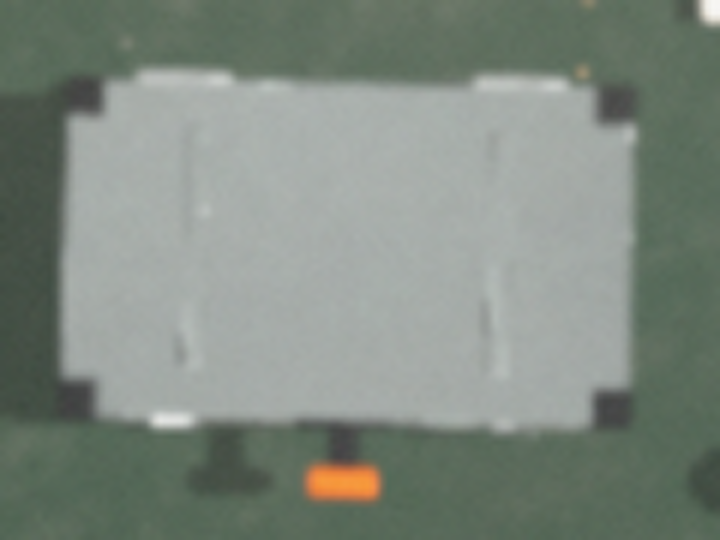

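Run:
```python
from h import *
plan(442,-16,100,-1.9);plan(442,-16,61,-1.9)
for a in range(0,101,5):
    t=np.radians(a+3); print(a,round(21.03*(np.cos(np.radians(3))-np.cos(t)),2),round(-21.03*(np.sin(t)-np.sin(np.radians(3))),2))
```

```text
shift cm [1.18, -0.05, 11.02] rv [0.0, 0.0, 0.032] |s|mm 111 deg 1.8
shift cm [1.18, -0.05, 14.92] rv [0.0, 0.0, 0.032] |s|mm 150 deg 1.8
0 0.0 -0.0
5 0.18 -1.83
10 0.51 -3.63
15 1.0 -5.4
20 1.64 -7.12
25 2.43 -8.77
30 3.36 -10.35
35 4.43 -11.85
40 5.62 -13.24
45 6.93 -14.53
50 8.35 -15.69
55 9.86 -16.73
60 11.45 -17.64
65 13.12 -18.4
70 14.85 -19.01
75 16.63 -19.47
80 18.44 -19.77
85 20.27 -19.92
90 22.1 -19.9
95 23.93 -19.72
100 25.73 -19.39
```

```bash
python3 -m inch '[[[1.2,0,4],[0,0,0.032],1],[[1.2,0,8],[0,0,0.032],1],[[1.2,0,11],[0,0,0.032],1],[[1.2,0,13],[0,0,0.032],1],[[1.2,0,14.9],[0,0,0.032],1],[[1.2,0,14.9],[0,0,0.032],1],[[1.2,0,14.9],[0,0,0.032],0.35],[[1.2,0,14.9],[0,0,0.032],0.2],[[1.2,0,14.9],[0,0,0.032],0],[[1.2,0,14.9],[0,0,0.032],0],[[1.2,0,14.9],[0,0,0.032],0],[[1.2,0,14.9],[0,0,0.032],0],[[1.2,0,14.9],[0,0,0.032],0],[[1.2,0,14.9],[0,0,0.032],0]]' 30
python3 - <<'E'
from h import *
print(T_tool().round(3)[:3,3]); save('wrist','w2.png')
E
```

```text
time: 3.1
tool_pos: [443.3, -15.7, 61.8]
tcp_rot: [180.0, -0.1, -1.8]
ft_force: [4.8, -1.1, 1.5]
finger_gap: 33.1
[443.312 -15.651  61.838]
```

View pics/w2.png

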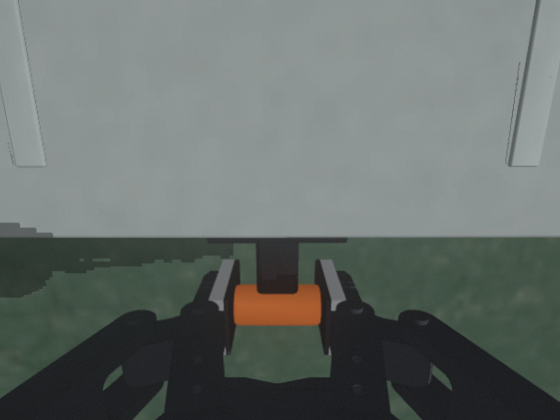

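```bash
python3 -m inch '[[[0.05,0,-0.7],[0,0,0],0],[[0.2,0,-1.8],[0,0,0],0],[[0.5,0,-3.6],[0,0,0],0],[[1.0,0,-5.4],[0,0,0],0],[[1.6,0,-7.1],[0,0,0],0],[[2.4,0,-8.8],[0,0,0],0],[[3.4,0,-10.4],[0,0,0],0],[[4.4,0,-11.9],[0,0,0],0],[[5.6,0,-13.2],[0,0,0],0],[[6.3,0,-13.9],[0,0,0],0],[[6.9,0,-14.5],[0,0,0],0]]'
python3 - <<'E'
from h import *
T=T_tool();print(T.round(3)[:3,3]); save('wrist','w3.png'); save('scene','s3.png')
E
```

```text
time: 4.25
tool_pos: [509.2, -17.7, 204.6]
tcp_rot: [-180.0, 0.4, -1.8]
ft_force: [-4.4, -1.4, -3.1]
finger_gap: 33.5
[509.208 -17.711 204.577]
```

View pics/w3.png

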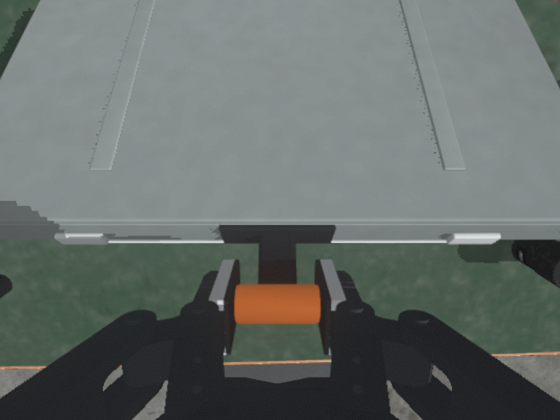

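View pics/s3.png

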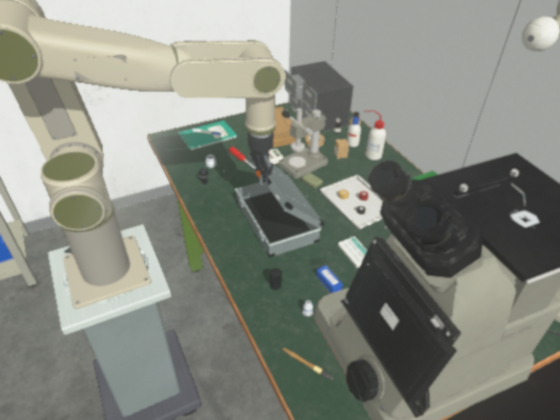

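```bash
python3 -m inch '[[[0.7,0,-0.6],[0,0,0],0],[[1.4,0,-1.2],[0,0,0],0],[[2.9,0,-2.2],[0,0,0],0],[[4.5,0,-3.1],[0,0,0],0],[[6.2,0,-3.9],[0,0,0],0],[[7.9,0,-4.5],[0,0,0],0],[[9.7,0,-4.9],[0,0,0],0],[[11.5,0,-5.2],[0,0,0],0],[[13.3,0,-5.4],[0,0,0],0],[[15.2,0,-5.4],[0,0,0],0],[[17,0,-5.2],[0,0,0],0],[[18,0,-5],[0,0,0],0],[[18.8,0,-4.9],[0,0,0],0],[[19.2,0,-4.8],[0,0,0],0],[[19.2,0,-4.8],[0,0,0],0],[[19.2,0,-4.8],[0,0,0],0]]'
python3 - <<'E'
from h import *
T=T_tool();print(T.round(3)[:3,3]); save('wrist','w4.png')
g=T[:3,3]+[0,0,8]; print('lid',np.degrees(np.arctan2(g[2]-58,-(g[0]-651.5)))-3)
E
```

```text
time: 5.95
tool_pos: [703.6, -23.9, 254.1]
tcp_rot: [-180.0, -0.0, -1.8]
ft_force: [3.2, -0.1, 0.6]
finger_gap: 33.1
[703.578 -23.906 254.053]
lid 101.31735014434022
```

View pics/w4.png

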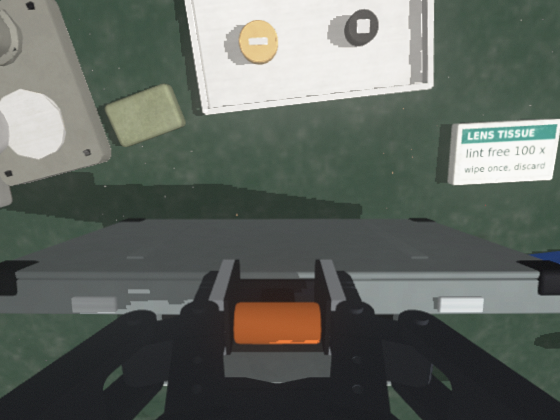

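```bash
python3 -m inch '[[[0,0,0],[0,0,0],0.5],[[0,0,0],[0,0,0],0.8],[[0,0,0],[0,0,0],0.8],[[0,0,0],[0,0,0],0.8],[[0,0,0],[0,0,0],0.8],[[0,0,-2],[0,0,0],0.8],[[0,0,-5],[0,0,0],0.8],[[0,0,-9],[0,0,0],0.8],[[0,0,-11],[0,0,0],0.8],[[0,0,-11],[0,0,0],0.8],[[0,0,-11],[0,0,0],0.8]]'
python3 - <<'E'
from h import *
T=T_tool();print(T.round(3)[:3,3]); save('wrist','w5.png'); save('scene','s5.png');save('top','t5.png')
E
```

```text
time: 7.1
tool_pos: [703.5, -24.0, 364.5]
tcp_rot: [180.0, -0.1, -1.8]
ft_force: [0.1, -0.8, 0.5]
finger_gap: 68.5
[703.522 -23.959 364.487]
```

View pics/s5.png

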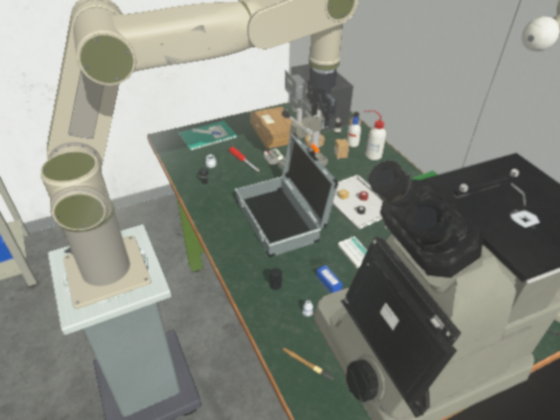

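View pics/t5.png

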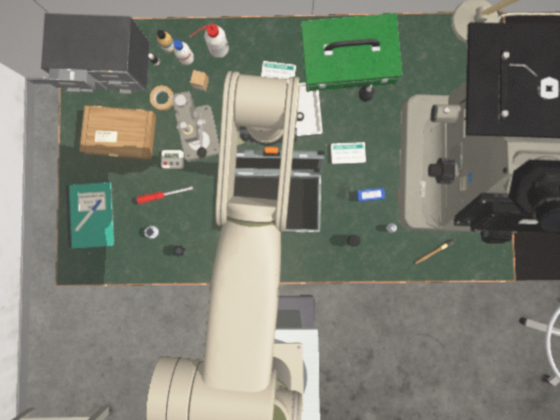

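View pics/w5.png

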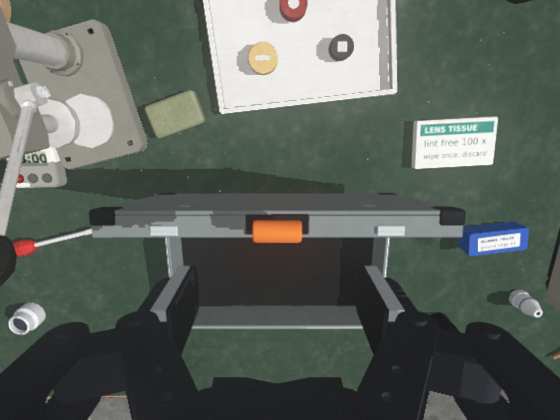

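```bash
python3 -c "
from h import *
plan(589,372,220,104.5)
T=T_tool()
for z in (255,263): print(onplane('wrist',[[277,231]],z,T).round(1))"
```

```text
shift cm [-12.6, -39.2, 14.24] rv [-0.003, 0.002, -1.856] |s|mm 436 deg 106.3
[[691.3 -23.6 255. ]]
[[694.2 -23.7 263. ]]
```

```bash
python3 -m inch '[[[-12.6,-39.2,14.2],[0,0,-1.856],1],[[-12.6,-39.2,14.2],[0,0,-1.856],1],[[-12.6,-39.2,14.2],[0,0,-1.856],1],[[-12.6,-39.2,14.2],[0,0,-1.856],1],[[-12.6,-39.2,14.2],[0,0,-1.856],1],[[-12.6,-39.2,14.2],[0,0,-1.856],1],[[-12.6,-39.2,14.2],[0,0,-1.856],1],[[-12.6,-39.2,14.2],[0,0,-1.856],1],[[-12.6,-39.2,14.2],[0,0,-1.856],1],[[-12.6,-39.2,14.2],[0,0,-1.856],1],[[-12.6,-39.2,14.2],[0,0,-1.856],1],[[-12.6,-39.2,14.2],[0,0,-1.856],1],[[-12.6,-39.2,14.2],[0,0,-1.856],1],[[-12.6,-39.2,14.2],[0,0,-1.856],1],[[-12.6,-39.2,14.2],[0,0,-1.856],1],[[-12.6,-39.2,14.2],[0,0,-1.856],1]]'
python3 - <<'E'
from h import *
T=T_tool();print(T.round(3)[:3,3]); im=save('wrist','w6.png')
hsv=cv2.cvtColor(im,cv2.COLOR_RGB2HSV);H,S,V=cv2.split(hsv)
m=(((H<8)|(H>172))&(S>130)&(V>100)).astype(np.uint8)*255
c=max(cv2.findContours(m,0,1)[0],key=cv2.contourArea); rc=cv2.minAreaRect(c);print(rc)
print(onplane('wrist',cv2.boxPoints(rc),13,T).round(1))
E
```

```text
time: 8.85
tool_pos: [589.8, 371.7, 221.6]
tcp_rot: [-179.9, 0.0, 104.4]
ft_force: [-0.1, 0.7, 0.3]
finger_gap: 85.3
[589.754 371.704 221.628]
((277.0599060058594, 172.0023956298828), (26.578746795654297, 88.4093017578125), 2.2906100749969482)
[[582.8 338.   13. ]
 [565.4 423.5  13. ]
 [589.9 428.8  13. ]
 [609.2 343.7  13. ]]
```

View pics/w6.png

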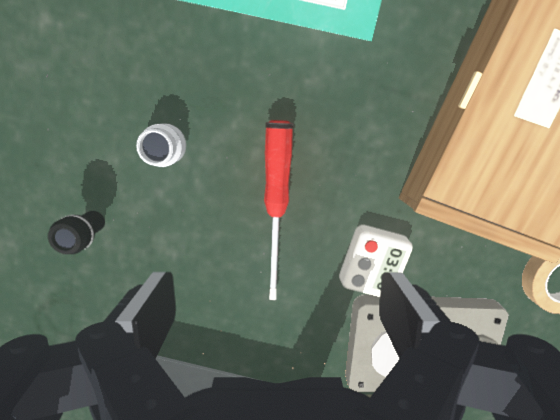

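```bash
python3 -c "
from h import *
plan(589,373,13,102.2)"
```

```text
shift cm [0.14, -0.04, 20.89] rv [-0.001, 0.0, 0.039] |s|mm 209 deg 2.2
```

```bash
python3 -m inch '[[[0.1,0,4],[0,0,0.039],0.7],[[0.1,0,8],[0,0,0.039],0.7],[[0.1,0,12],[0,0,0.039],0.7],[[0.1,0,16],[0,0,0.039],0.7],[[0.1,0,19],[0,0,0.039],0.7],[[0.1,0,20.8],[0,0,0.039],0.7],[[0.1,0,20.8],[0,0,0.039],0.7],[[0.1,0,20.8],[0,0,0.039],0],[[0.1,0,20.8],[0,0,0.039],0],[[0.1,0,20.8],[0,0,0.039],0],[[0.1,0,20.8],[0,0,0.039],0],[[0.1,0,20.8],[0,0,0.039],0],[[0.1,0,20.8],[0,0,0.039],0],[[0.1,0,20.8],[0,0,0.039],0],[[0.1,0,20.8],[0,0,0.039],0]]' 40
python3 - <<'E'
from h import *
T=T_tool();print(T.round(3)[:3,3]); im=save('wrist','w7.png')
E
```

```text
time: 10.4
tool_pos: [591.7, 374.0, 17.5]
tcp_rot: [179.7, -0.1, 102.3]
ft_force: [-0.5, 0.1, 7.6]
finger_gap: 25.0
[591.721 373.963  17.497]
```

View pics/w7.png

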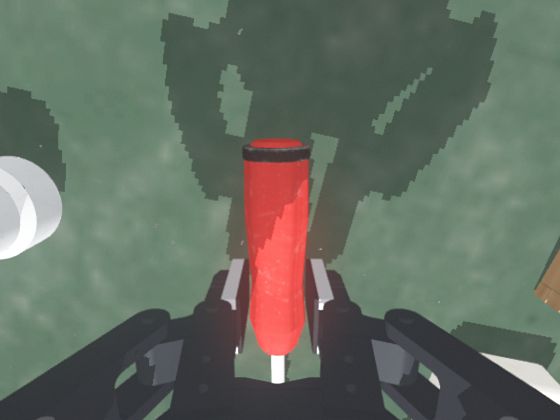

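```bash
cat >> h.py <<'E'
CO=np.array([562,-20.4]); PSI=-1.9
def c2w(cx,cy):
    a=np.radians(PSI); return CO+np.array([cx*np.cos(a)-cy*np.sin(a),cx*np.sin(a)+cy*np.cos(a)])
def w2c(p):
    a=np.radians(PSI); d=np.array(p)[:2]-CO; return np.array([d[0]*np.cos(a)+d[1]*np.sin(a),-d[0]*np.sin(a)+d[1]*np.cos(a)])
E
python3 -c "
from h import *
x,y=c2w(-52,33);print(x,y)
plan(x,y,150,88.1);plan(x,y,24,88.1)"
```

```text
511.12270965785 14.305926402281358
shift cm [-33.42, -15.45, -13.37] rv [0.005, -0.002, 0.247] |s|mm 392 deg 14.2
shift cm [-33.43, -15.51, -0.77] rv [0.005, -0.002, 0.247] |s|mm 369 deg 14.2
```

```bash
python3 -m inch '[[[0,0,-2],[0,0,0],0],[[0,0,-6],[0,0,0],0],[[0,0,-10],[0,0,0],0],[[-3,-1.4,-13.4],[0,0,0.05],0],[[-6,-2.8,-13.4],[0,0,0.1],0],[[-10,-4.6,-13.4],[0,0,0.15],0],[[-14,-6.5,-13.4],[0,0,0.2],0],[[-18,-8.3,-13.4],[0,0,0.247],0],[[-22,-10.2,-13.4],[0,0,0.247],0],[[-26,-12,-13.4],[0,0,0.247],0],[[-30,-13.9,-13.4],[0,0,0.247],0],[[-32.5,-15,-13.4],[0,0,0.247],0],[[-33.4,-15.4,-13.4],[0,0,0.247],0],[[-33.4,-15.4,-13.4],[0,0,0.247],0],[[-33.4,-15.4,-13.4],[0,0,0.247],0]]'
python3 - <<'E'
from h import *
T=T_tool();print(T.round(3)[:3,3], w2c(T[:3,3])); im=save('wrist','w8.png')
plan(*c2w(-52,33),24,88.1)
E
```

```text
time: 11.95
tool_pos: [510.6, 14.5, 148.8]
tcp_rot: [179.9, -0.0, 88.1]
ft_force: [-0.0, -1.1, -0.1]
finger_gap: 25.3
[510.639  14.514 148.809] [-52.49083803  33.1919974 ]
shift cm [-0.06, 0.04, 12.47] rv [0.001, -0.0, 0.001] |s|mm 125 deg 0.1
```

View pics/w8.png

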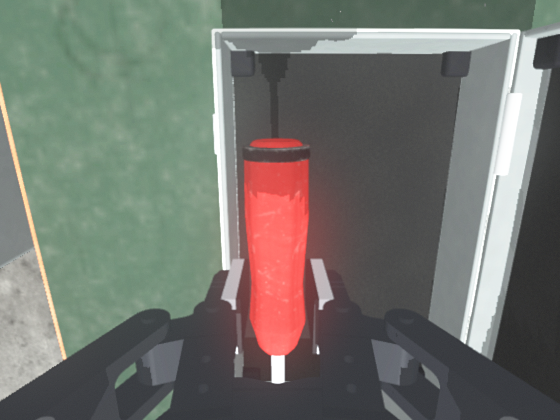

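Run:
```python
from h import *
T=T_tool(); T[:3,3]=[510.6,14.5,148.8]
for p in [(216,90),(220,200),(228,255),(500,60),(480,270),(360,32),(360,46)]:
    q=onplane('wrist',[p],58,T)[0]; print(p,q.round(1),w2c(q).round(1))
im=cv2.imread('pics/w8.png'); cv2.imwrite('pics/w8z.png',cv2.resize(im[20:280,190:300],None,fx=3,fy=2.3))
```

```text
(216, 90) [477.2  99.4  58. ] [-88.8 116.9]
(220, 200) [474.3  31.5  58. ] [-89.4  48.9]
(228, 255) [476.7  -7.5  58. ] [-85.7  10.1]
(500, 60) [645.8 111.2  58. ] [ 79.4 134.3]
(480, 270) [651.5 -24.7  58. ] [89.6 -1.4]
(360, 32) [562.4 128.3  58. ] [ -4.5 148.7]
(360, 46) [562.7 120.9  58. ] [ -4.  141.2]
```

View pics/w8z.png

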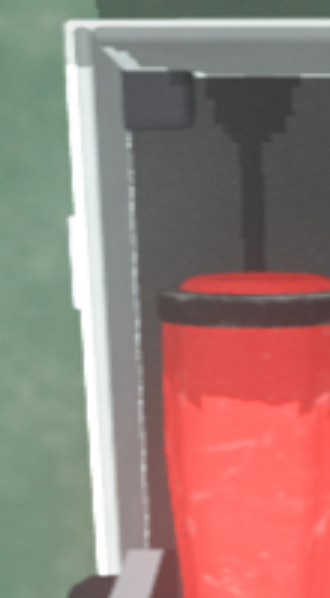

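```bash
python3 -m inch '[[[0,0.7,3],[0,0,0],0],[[0,0.7,6],[0,0,0],0],[[0,0.7,9],[0,0,0],0],[[0,0.7,11],[0,0,0],0],[[0,0.7,12.3],[0,0,0],0],[[0,0.7,12.5],[0,0,0],0],[[0,0.7,12.5],[0,0,0],0],[[0,0.7,12.5],[0,0,0],0.4],[[0,0.7,12.5],[0,0,0],0.4],[[0,0.7,12.5],[0,0,0],0.4],[[0,0.7,12.5],[0,0,0],0.4],[[0,0.7,11],[0,0,0],0.4],[[0,0.7,8],[0,0,0],0.4],[[0,0.7,4],[0,0,0],0.4],[[0,0.7,0],[0,0,0],0.4],[[0,0.7,-3],[0,0,0],0.7],[[0,0.7,-3],[0,0,0],0.7]]'
python3 - <<'E'
from h import *
T=T_tool();print(T.round(3)[:3,3], w2c(T[:3,3])); im=save('wrist','w9.png')
plan(470,374,200,88.1); plan(440,335,250,88.1)
E
```

```text
time: 13.7
tool_pos: [520.1, 13.5, 185.0]
tcp_rot: [179.5, 0.0, 88.1]
ft_force: [0.8, -0.7, -0.2]
finger_gap: 59.6
[520.094  13.531 184.97 ] [-43.00832683  32.52286627]
shift cm [35.86, -6.05, -1.84] rv [0.006, 0.0, 0.0] |s|mm 364 deg 0.3
shift cm [31.86, -8.89, -6.85] rv [0.006, 0.0, 0.0] |s|mm 338 deg 0.3
```

View pics/w9.png

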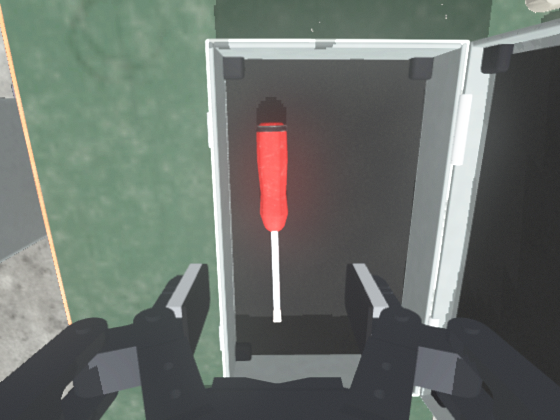

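```bash
python3 -m inch '[[[4,-1.1,-2],[0.006,0,0],1],[[34,-8.8,-4],[0.006,0,0],1],[[34,-8.8,-4],[0.006,0,0],1],[[34,-8.8,-4],[0.006,0,0],1],[[34,-8.8,-4],[0.006,0,0],1],[[34,-8.8,-4],[0.006,0,0],1],[[34,-8.8,-4],[0.006,0,0],1],[[34,-8.8,-4],[0.006,0,0],1],[[34,-8.8,-4],[0.006,0,0],1],[[34,-8.8,-4],[0.006,0,0],1],[[34,-8.8,-4],[0.006,0,0],1]]'
python3 - <<'E'
from h import *
T=T_tool();print(T.tolist()); im=save('wrist','w10.png')
E
```

```text
time: 14.85
tool_pos: [440.7, 354.6, 217.6]
tcp_rot: [-179.6, 0.1, 88.0]
ft_force: [-0.0, 0.8, 0.1]
finger_gap: 85.2
[[0.03464872150918639, 0.999375528770563, -0.006929544886681157, 440.7012040394354], [0.9993987809747797, -0.034656479024784435, -0.0010025206875737469, 354.62244277526116], [-0.001242048269264009, -0.0068906426523482256, -0.9999754878795453, 217.63427572667086], [0.0, 0.0, 0.0, 1.0]]
```

View pics/w10.png

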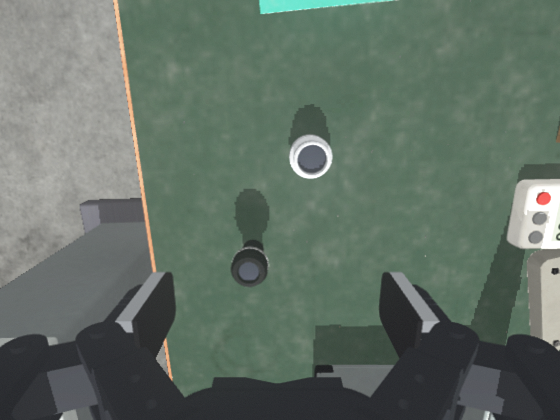

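Run:
```python
from h import *
T=np.array([[0.03464872150918639, 0.999375528770563, -0.006929544886681157, 440.7012040394354], [0.9993987809747797, -0.034656479024784435, -0.0010025206875737469, 354.62244277526116], [-0.001242048269264009, -0.0068906426523482256, -0.9999754878795453, 217.63427572667086], [0.0, 0.0, 0.0, 1.0]])
print(onplane('wrist',[[250,267],[232,267],[268,267],[252,242]],[55,55,55,3],T).round(1))
print(onplane('wrist',[[311.5,157],[290,157],[333,157],[311,137],[311,178]],[33]*5,T).round(1))
im=cv2.imread('pics/w10.png'); cv2.imwrite('pics/w10z.png',cv2.resize(im[90:300,200:350],None,fx=4,fy=2.8,interpolation=2))
```

```text
[[412.8 289.2  55. ]
 [396.3 289.8  55. ]
 [429.3 288.7  55. ]
 [411.  293.6   3. ]]
[[471.8 384.9  33. ]
 [452.5 385.6  33. ]
 [491.  384.3  33. ]
 [471.5 402.5  33. ]
 [471.2 365.8  33. ]]
```

View pics/w10z.png

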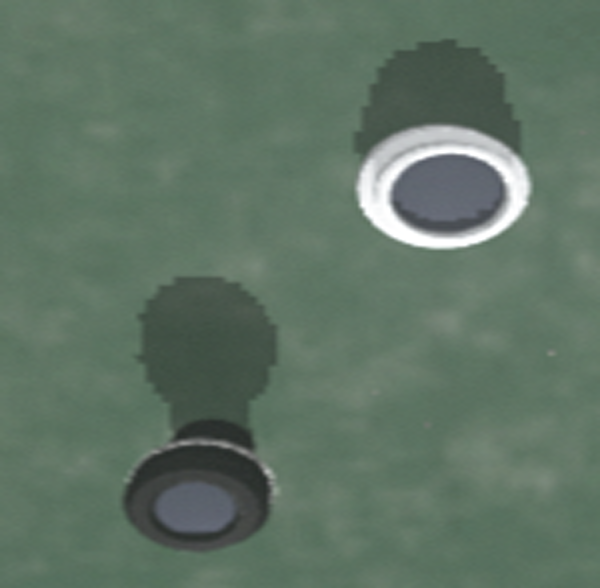

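```bash
python3 -c "
from h import *
plan(412.8,290,39,88.1)"
```

```text
shift cm [-6.55, -2.46, 17.91] rv [-0.007, 0.001, -0.002] |s|mm 192 deg 0.4
```

```bash
python3 -m inch '[[[-3,-1.2,3],[-0.007,0,0],1],[[-6.5,-2.5,6],[-0.007,0,0],0.8],[[-6.5,-2.5,10],[-0.007,0,0],0.8],[[-6.5,-2.5,13],[-0.007,0,0],0.8],[[-6.5,-2.5,16],[-0.007,0,0],0.8],[[-6.5,-2.5,17.9],[-0.007,0,0],0.8],[[-6.5,-2.5,17.9],[-0.007,0,0],0.8],[[-6.5,-2.5,17.9],[-0.007,0,0],0],[[-6.5,-2.5,17.9],[-0.007,0,0],0],[[-6.5,-2.5,17.9],[-0.007,0,0],0],[[-6.5,-2.5,17.9],[-0.007,0,0],0],[[-6.5,-2.5,17.9],[-0.007,0,0],0],[[-6.5,-2.5,17.9],[-0.007,0,0],0],[[-6.5,-2.5,17.9],[-0.007,0,0],0]]' 40
python3 - <<'E'
from h import *
T=T_tool();print(T.round(3)[:3,3]); im=save('wrist','w11.png')
E
```

```text
time: 16.3
tool_pos: [413.6, 292.9, 41.4]
tcp_rot: [179.8, -0.1, 88.1]
ft_force: [-1.4, -0.5, 6.9]
finger_gap: 32.6
[413.552 292.936  41.428]
```

View pics/w11.png

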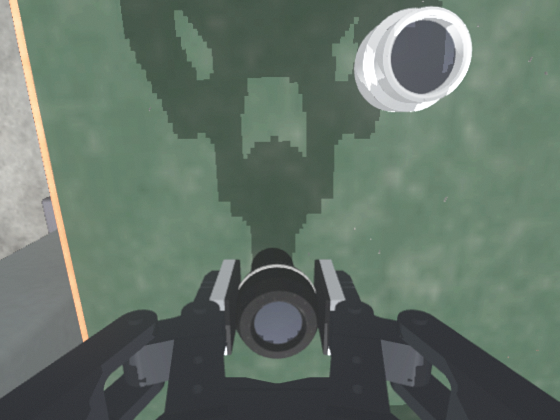

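```bash
python3 -c "
from h import *
plan(*c2w(30,120),170,88.1);plan(*c2w(30,120),47,88.1)"
python3 -m inch '[[[0,0,-1],[0,0,0],0],[[0,0,-3],[0,0,0],0],[[0,0,-6],[0,0,0],0],[[0,0,-9],[0,0,0],0],[[0,0,-12],[0,0,0],0],[[0,0,-13],[0,0,0],0],[[0,0,-13],[0,0,0],0]]'
python3 - <<'E'
from h import *
T=T_tool();print(T.round(3)[:3,3]); im=save('wrist','w12.png')
plan(*c2w(30,120),170,88.1)
E
```

```text
shift cm [-18.81, 18.92, -12.82] rv [0.004, -0.002, 0.0] |s|mm 296 deg 0.2
shift cm [-18.83, 18.87, -0.52] rv [0.004, -0.002, 0.0] |s|mm 267 deg 0.2
time: 17.05
tool_pos: [413.3, 292.9, 171.7]
tcp_rot: [179.7, -0.1, 88.1]
ft_force: [-0.1, 0.3, -1.8]
finger_gap: 32.8
[413.322 292.908 171.689]
shift cm [-18.77, 18.99, -0.01] rv [0.002, -0.001, 0.0] |s|mm 267 deg 0.1
```

View pics/w12.png

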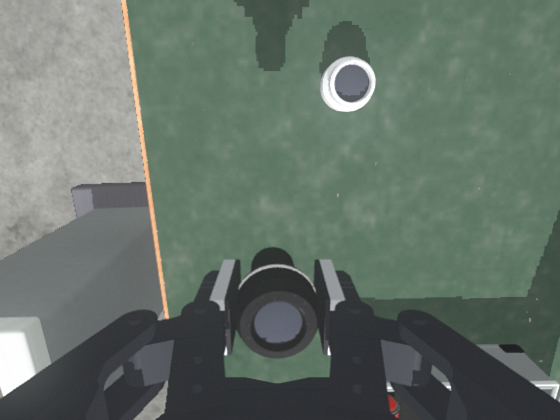

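```bash
python3 -m inch '[[[-2,2,0],[0,0,0],0],[[-5,5,0],[0,0,0],0],[[-8,8,0],[0,0,0],0],[[-11,11.1,0],[0,0,0],0],[[-14,14.1,0],[0,0,0],0],[[-17,17.2,0],[0,0,0],0],[[-18.8,19,0],[0,0,0],0],[[-18.8,19,0],[0,0,0],0],[[-18.8,19,3],[0,0,0],0],[[-18.8,19,6],[0,0,0],0],[[-18.8,19,9],[0,0,0],0],[[-18.8,19,11],[0,0,0],0],[[-18.8,19,12.2],[0,0,0],0],[[-18.8,19,12.4],[0,0,0],0],[[-18.8,19,12.4],[0,0,0],0]]'
python3 - <<'E'
from h import *
T=T_tool();print(T.round(3)[:3,3],w2c(T[:3,3])); im=save('wrist','w13.png')
E
```

```text
time: 18.6
tool_pos: [594.9, 98.7, 44.8]
tcp_rot: [-180.0, -0.0, 88.1]
ft_force: [0.1, -0.4, -0.2]
finger_gap: 32.7
[594.858  98.685  44.835] [ 28.89133672 120.10893033]
```

View pics/w13.png

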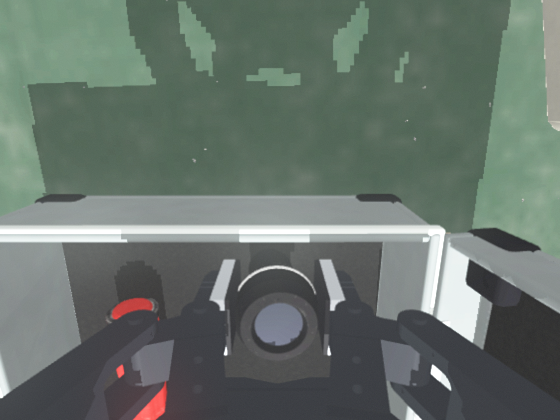

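```bash
python3 -m inch '[[[0,0,0.15],[0,0,0],0],[[0,0,0.3],[0,0,0],0],[[0,0,0.3],[0,0,0],0]]'; python3 -m inch '[[[0,0,0.15],[0,0,0],0],[[0,0,0.3],[0,0,0],0],[[0,0,0.3],[0,0,0],0]]'
```

```text
time: 18.95
tool_pos: [595.8, 98.6, 44.5]
tcp_rot: [180.0, -0.0, 88.1]
ft_force: [-10.3, 1.6, 16.1]
finger_gap: 32.7
time: 19.25
tool_pos: [596.2, 98.9, 44.2]
tcp_rot: [179.9, -0.0, 88.1]
ft_force: [-20.4, 0.9, 38.5]
finger_gap: 32.8
```

```bash
python3 -m inch '[[[0,0,-0.3],[0,0,0],0],[[0,0,-0.5],[0,0,0],0],[[0,0,-0.5],[0,0,0],0],[[0,0,-0.5],[0,0,0],0.6],[[0,0,-0.5],[0,0,0],0.6],[[0,0,-0.5],[0,0,0],0.6],[[0,0,-0.5],[0,0,0],0.6],[[0,0,-2],[0,0,0],0.6],[[0,0,-6],[0,0,0],0.6],[[0,0,-10],[0,0,0],0.6],[[0,0,-14],[0,0,0],0.6],[[0,0,-16],[0,0,0],0.8],[[0,0,-16],[0,0,0],0.8]]'
python3 - <<'E'
from h import *
T=T_tool();print(T.round(3)[:3,3],w2c(T[:3,3])); im=save('wrist','w14.png')
plan(472,384,18,88.1);
E
```

```text
time: 20.55
tool_pos: [598.5, 98.3, 206.2]
tcp_rot: [179.4, -0.1, 88.1]
ft_force: [-0.1, 0.2, 0.7]
finger_gap: 68.2
[598.525  98.272 206.15 ] [ 32.57002983 119.81734665]
shift cm [28.14, -13.59, 18.45] rv [0.006, -0.001, 0.0] |s|mm 363 deg 0.4
```

View pics/w14.png

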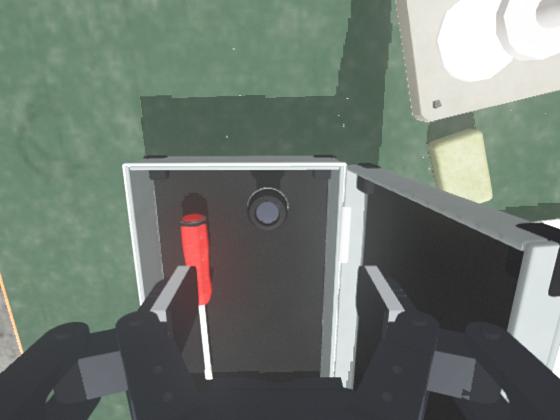

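Run:
```python
from h import *
R1=R.from_euler('xyz',[179.7,-0.1,88.1],degrees=True).as_matrix(); T=np.eye(4);T[:3,:3]=R1;T[:3,3]=[413.3,292.9,171.7]
for z in (0,20,36): print(onplane('wrist',[[351,82],[349,84]],z,T).round(1).tolist())
im=cv2.imread('pics/w12.png'); cv2.imwrite('pics/z.png',cv2.resize(im[40:130,300:400],None,fx=5,fy=5,interpolation=2))
```

```text
[[477.9, 385.2, 0.0], [476.3, 383.7, -0.0]]
[[473.8, 383.9, 20.0], [472.3, 382.5, 20.0]]
[[470.5, 382.8, 36.0], [469.0, 381.5, 36.0]]
```

View pics/z.png

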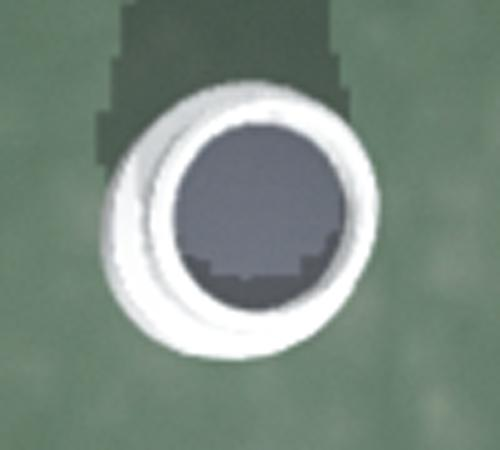

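```bash
python3 -m inch '[[[4,-2,0],[0.006,0,0],1],[[28,-13.7,5],[0.006,0,0],1],[[28,-13.7,5],[0.006,0,0],1],[[28,-13.7,5],[0.006,0,0],1],[[28,-13.7,5],[0.006,0,0],1],[[28,-13.7,5],[0.006,0,0],1],[[28,-13.7,5],[0.006,0,0],1],[[28,-13.7,6],[0.006,0,0],1],[[28,-13.7,10],[0.006,0,0],0.85],[[28,-13.7,14],[0.006,0,0],0.85],[[28,-13.7,17],[0.006,0,0],0.85],[[28,-13.7,18.4],[0.006,0,0],0.85],[[28,-13.7,18.4],[0.006,0,0],0.85],[[28,-13.7,18.4],[0.006,0,0],0.85]]'
python3 - <<'E'
from h import *
T=T_tool();print(T.round(3)[:3,3]); im=save('wrist','w15.png')
E
```

```text
time: 22.0
tool_pos: [469.0, 382.2, 16.4]
tcp_rot: [-179.7, -0.0, 88.1]
ft_force: [-0.4, -0.2, 0.2]
finger_gap: 72.8
[469.023 382.242  16.367]
```

View pics/w15.png

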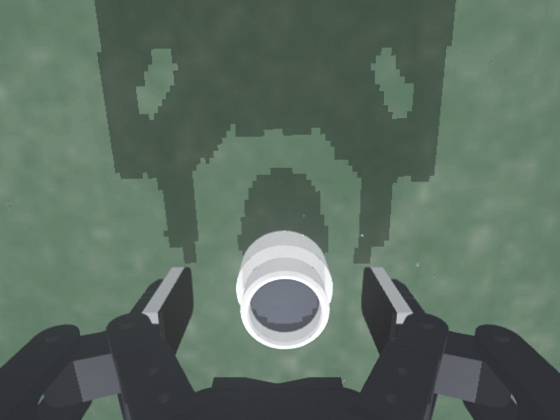

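```bash
python3 -m inch '[[[0,0.2,-0.3],[0,0,0],0.85],[[0,0.2,-0.3],[0,0,0],0],[[0,0.2,-0.3],[0,0,0],0],[[0,0.2,-0.3],[0,0,0],0],[[0,0.2,-0.3],[0,0,0],0],[[0,0.2,-0.3],[0,0,0],0],[[0,0.2,-0.3],[0,0,0],0],[[0,0.2,-0.3],[0,0,0],0],[[0,0.2,-0.3],[0,0,0],0]]' 30
python3 - <<'E'
from h import *
plan(*c2w(30,75),140,88.1);plan(*c2w(30,75),24,88.1);print(telemetry.sense()['tool_pos'])
E
python3 -m inch '[[[0,0,-1],[0,0,0],0],[[0,0,-3],[0,0,0],0],[[0,0,-7],[0,0,0],0],[[0,0,-10],[0,0,0],0],[[0,0,-12],[0,0,0],0],[[0,0,-12],[0,0,0],0]]'
python3 - <<'E'
from h import *
T=T_tool();print(T.round(3)[:3,3]); im=save('wrist','w16.png')
plan(*c2w(30,75),140,88.1);plan(*c2w(30,75),24,88.1)
E
```

```text
time: 22.95
tool_pos: [471.0, 382.8, 19.9]
tcp_rot: [-179.8, -0.1, 88.1]
ft_force: [-1.4, -0.8, 7.6]
finger_gap: 37.3
shift cm [-32.49, 13.38, -12.09] rv [-0.003, -0.001, 0.0] |s|mm 372 deg 0.2
shift cm [-32.5, 13.42, -0.49] rv [-0.003, -0.001, 0.0] |s|mm 352 deg 0.2
[471.03036707 382.77994977  19.85267368]
time: 23.55
tool_pos: [473.0, 383.8, 143.4]
tcp_rot: [179.9, -0.2, 88.1]
ft_force: [1.2, -0.1, -0.3]
finger_gap: 37.3
[472.975 383.814 143.442]
shift cm [-32.53, 13.33, -0.02] rv [-0.002, -0.002, 0.0] |s|mm 352 deg 0.2
shift cm [-32.56, 13.35, 11.58] rv [-0.002, -0.002, 0.0] |s|mm 371 deg 0.2
```

View pics/w16.png

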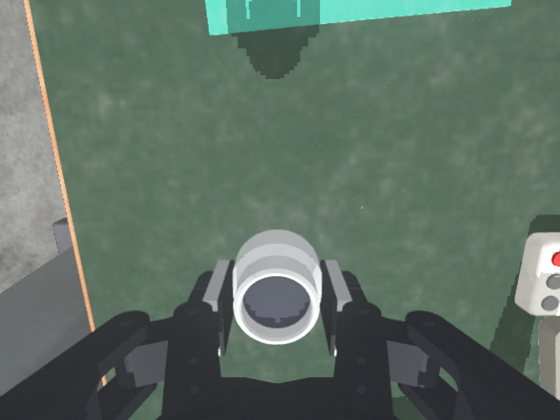

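```bash
python3 -m inch '[[[-2,0.8,0],[0,0,0],0],[[-5,2,0],[0,0,0],0],[[-9,3.7,0],[0,0,0],0],[[-13,5.3,0],[0,0,0],0],[[-17,7,0],[0,0,0],0],[[-21,8.6,0],[0,0,0],0],[[-25,10.2,0],[0,0,0],0],[[-29,11.9,0],[0,0,0],0],[[-31.5,12.9,0],[0,0,0],0],[[-32.5,13.3,0],[0,0,0],0],[[-32.5,13.3,0],[0,0,0],0],[[-32.5,13.3,3],[0,0,0],0],[[-32.5,13.3,6],[0,0,0],0],[[-32.5,13.3,9],[0,0,0],0],[[-32.5,13.3,11],[0,0,0],0],[[-32.5,13.3,11.5],[0,0,0],0],[[-32.5,13.3,11.5],[0,0,0],0],[[-32.5,13.3,11.5],[0,0,0],0]]'
python3 - <<'E'
from h import *
T=T_tool();print(T.round(3)[:3,3],w2c(T[:3,3])); im=save('wrist','w17.png')
E
```

```text
time: 25.4
tool_pos: [592.7, 55.8, 23.3]
tcp_rot: [-179.8, -0.1, 88.2]
ft_force: [0.4, 3.0, 4.5]
finger_gap: 37.1
[592.69   55.805  23.258] [28.14701057 77.18087362]
```

View pics/w17.png

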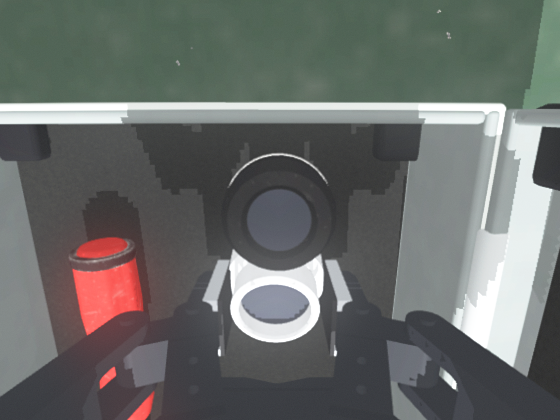

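```bash
python3 -m inch '[[[0,0,-0.1],[0,0,0],0.65],[[0,0,-0.1],[0,0,0],0.65],[[0,0,-0.1],[0,0,0],0.65],[[0,0,-0.1],[0,0,0],0.65],[[0,0,-2],[0,0,0],0.65],[[0,0,-6],[0,0,0],0.65],[[0,0,-10],[0,0,0],0.65],[[0,0,-14],[0,0,0],0.65],[[0,0,-18],[0,0,0],1],[[-37,-12.6,-20],[0,0,0],1],[[-37,-12.6,-20],[0,0,0],1],[[-37,-12.6,-20],[0,0,0],1],[[-37,-12.6,-20],[0,0,0],1],[[-37,-12.6,-20],[0,0,0],1],[[-37,-12.6,-20],[0,0,0],1],[[-37,-12.6,-20],[0,0,0],1],[[-37,-12.6,-20],[0,0,0],1],[[-37,-12.6,-20],[0,0,0],1],[[-37,-12.6,-20],[0,0,0],1],[[-37,-12.6,-20],[0,0,0],1]]'
python3 - <<'E'
from h import *
T=T_tool();np.save('T.npy',T);print(T.round(3)[:3,3],w2c(T[:3,3])); im=save('wrist','w18.png'); save('scene','s18.png')
E
```

```text
time: 27.45
tool_pos: [455.6, -311.7, 223.2]
tcp_rot: [-179.7, -0.0, 88.1]
ft_force: [-0.2, -1.1, -0.4]
finger_gap: 85.4
[ 455.577 -311.711  223.159] [ -96.70555197 -294.67930785]
```

View pics/w18.png

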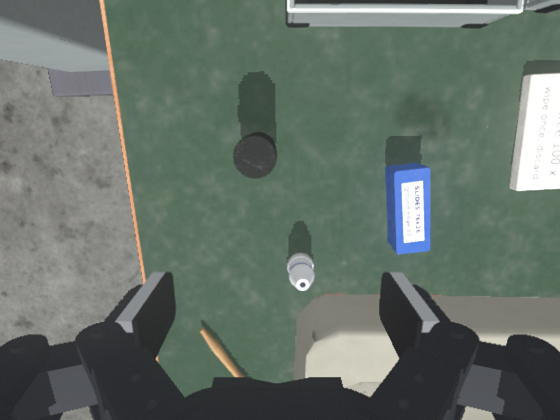

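View pics/s18.png

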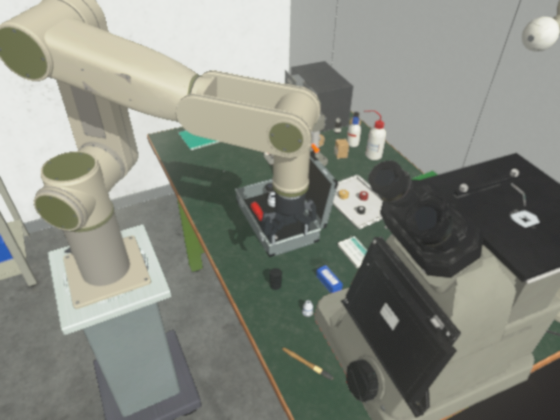

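Run:
```python
from h import *
T=np.load('T.npy'); im=cv2.imread('pics/w18.png')
cv2.imwrite('pics/z.png',cv2.resize(im[120:320,220:450],None,fx=3.4,fy=3,interpolation=2))
P=lambda n,px,z:print(n,onplane('wrist',px,z,T).round(1).tolist())
P('can',[[255.5,156]],60)
P('objbase',[[301,268]],20); P('objnose',[[302,286]],48)
hsv=cv2.cvtColor(im,cv2.COLOR_BGR2HSV);H,S,V=cv2.split(hsv)
m=((H>100)&(H<130)&(S>100)&(V>80)).astype(np.uint8)*255
c=max(cv2.findContours(m,0,1)[0],key=cv2.contourArea); rc=cv2.minAreaRect(c);print(rc);P('box',cv2.boxPoints(rc),31)
P('base',[[300,330],[310,296],[450,296]],40)
```

```text
can [[438.2, -275.9, 60.0]]
objbase [[477.0, -398.5, 20.0]]
objnose [[476.2, -404.3, 48.0]]
((407.7869873046875, 208.41583251953125), (90.75537109375, 44.211307525634766), 88.72696685791016)
box [[555.1, -290.1, 31.0], [596.0, -290.5, 31.0], [606.2, -381.3, 31.0], [562.1, -380.9, 31.0]]
base [[474.0, -459.5, 40.0], [484.6, -420.1, 40.0], [625.9, -424.7, 40.0]]
```

View pics/z.png

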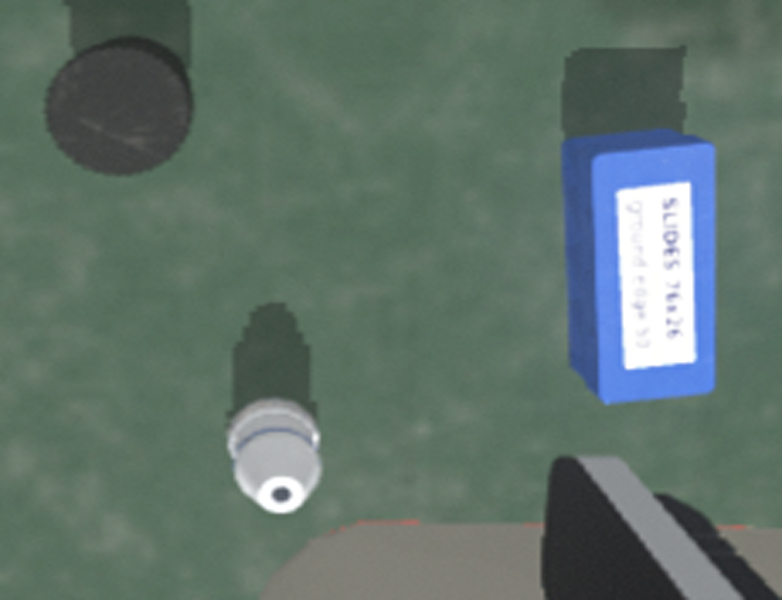

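Run:
```python
from h import *
T=np.load('T.npy')
b=onplane('wrist',[[394.4,171.7],[430.3,168.3],[430.3,251.7],[397.9,254.3]],31,T)[:,:2];print(b.round(1).tolist(),b.mean(0)); d=(b[0]+b[1]-b[2]-b[3])/2; print(d,np.degrees(np.arctan2(d[1],d[0])))
plan(437.5,-275,32,88.1)
```

```text
[[564.6, -298.0], [597.8, -295.8], [605.4, -379.6], [573.3, -381.3]] [ 585.28345963 -338.69750708]
[-8.14811764 83.52462874] 95.57177200247371
shift cm [3.56, -1.85, 19.14] rv [-0.005, -0.001, 0.002] |s|mm 196 deg 0.3
```

```bash
python3 -m inch '[[[3.6,-1.9,3],[-0.005,0,0],0.85],[[3.6,-1.9,7],[-0.005,0,0],0.85],[[3.6,-1.9,11],[-0.005,0,0],0.85],[[3.6,-1.9,15],[-0.005,0,0],0.85],[[3.6,-1.9,18],[-0.005,0,0],0.85],[[3.6,-1.9,19.1],[-0.005,0,0],0.85],[[3.6,-1.9,19.1],[-0.005,0,0],0.85],[[3.6,-1.9,19.1],[-0.005,0,0],0],[[3.6,-1.9,19.1],[-0.005,0,0],0],[[3.6,-1.9,19.1],[-0.005,0,0],0],[[3.6,-1.9,19.1],[-0.005,0,0],0],[[3.6,-1.9,19.1],[-0.005,0,0],0],[[3.6,-1.9,19.1],[-0.005,0,0],0],[[3.6,-1.9,19.1],[-0.005,0,0],0]]' 45
python3 - <<'E'
from h import *
T=T_tool();print(T.round(3)[:3,3]); im=save('wrist','w19.png')
E
python3 -m inch '[[[0,0,-1],[0,0,0],0],[[0,0,-3],[0,0,0],0],[[0,0,-6],[0,0,0],0],[[0,0,-10],[0,0,0],0],[[0,0,-13],[0,0,0],0],[[0,0,-14],[0,0,0],0],[[0,0,-14],[0,0,0],0]]'
python3 - <<'E'
from h import *
T=T_tool();print(T.round(3)[:3,3]); im=save('wrist','w20.png')
plan(*c2w(30,28),174,88.1);plan(*c2w(30,28),38,88.1)
E
```

```text
time: 28.95
tool_pos: [438.1, -277.0, 34.8]
tcp_rot: [179.8, 0.1, 88.1]
ft_force: [-0.6, 1.0, 7.1]
finger_gap: 36.0
[ 438.105 -277.038   34.801]
time: 29.7
tool_pos: [437.6, -276.7, 174.8]
tcp_rot: [179.8, 0.1, 88.1]
ft_force: [-0.5, 0.2, -1.7]
finger_gap: 36.0
[ 437.602 -276.73   174.773]
shift cm [28.76, 14.68, -0.14] rv [0.001, 0.001, 0.0] |s|mm 323 deg 0.0
shift cm [28.77, 14.67, 13.46] rv [0.001, 0.001, 0.0] |s|mm 350 deg 0.0
```

View pics/w19.png

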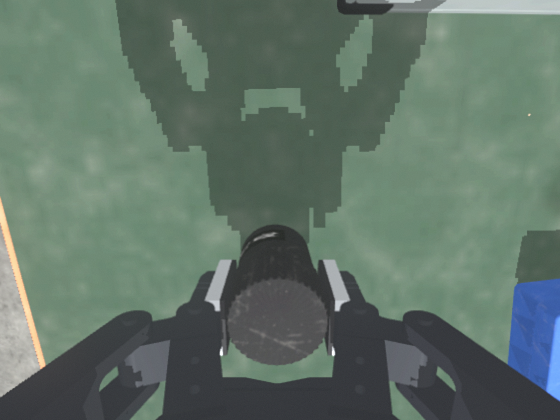

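View pics/w20.png

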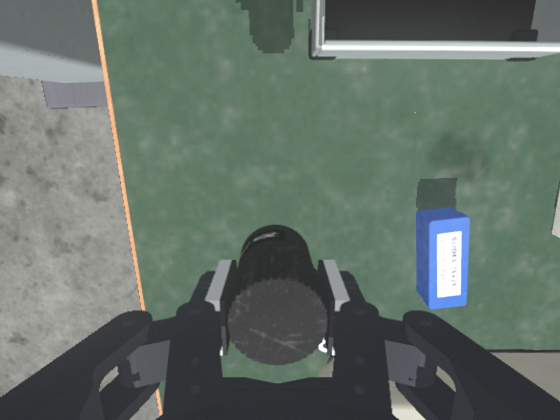

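```bash
python3 -m inch '[[[2,1,0],[0,0,0],0],[[5,2.5,0],[0,0,0],0],[[9,4.6,0],[0,0,0],0],[[13,6.6,0],[0,0,0],0],[[17,8.7,0],[0,0,0],0],[[21,10.7,0],[0,0,0],0],[[25,12.8,0],[0,0,0],0],[[27.8,14.2,0],[0,0,0],0],[[28.8,14.7,0],[0,0,0],0],[[28.8,14.7,0],[0,0,0],0],[[28.8,14.7,3],[0,0,0],0],[[28.8,14.7,7],[0,0,0],0],[[28.8,14.7,10],[0,0,0],0],[[28.8,14.7,12.5],[0,0,0],0],[[28.8,14.7,13.3],[0,0,0],0],[[28.8,14.7,13.3],[0,0,0],0],[[28.8,14.7,13.3],[0,0,0],0]]'
python3 - <<'E'
from h import *
T=T_tool();print(T.round(3)[:3,3],w2c(T[:3,3])); im=save('wrist','w21.png')
E
```

```text
time: 31.45
tool_pos: [592.2, 5.6, 39.2]
tcp_rot: [-179.9, 0.0, 88.0]
ft_force: [-0.5, -0.8, -1.0]
finger_gap: 35.6
[592.206   5.593  39.187] [29.3273755  26.98023229]
```

View pics/w21.png

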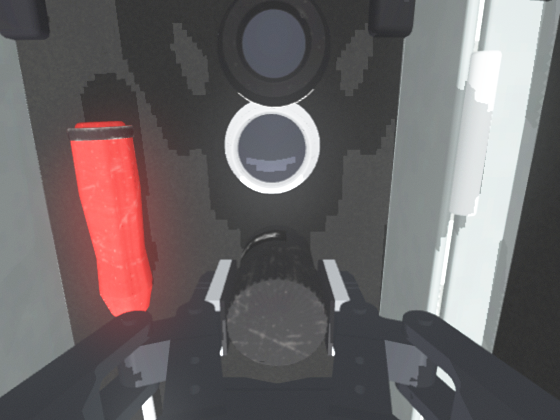

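```bash
python3 -m inch '[[[0,0,0],[0,0,0],0.6],[[0,0,0],[0,0,0],0.6],[[0,0,0],[0,0,0],0.6],[[0,0,0],[0,0,0],0.6],[[0,0,-2],[0,0,0],0.6],[[0,0,-6],[0,0,0],0.6],[[0,0,-10],[0,0,0],0.6],[[0,0,-14],[0,0,0],0.6],[[0,0,-16],[0,0,0],0.8],[[0,0,-16],[0,0,0],0.8]]'
python3 - <<'E'
from h import *
T=T_tool();print(T.round(3)[:3,3],w2c(T[:3,3])); im=save('wrist','w22.png')
plan(475,-395,130,88.1)
E
```

```text
time: 32.5
tool_pos: [595.6, 7.0, 204.7]
tcp_rot: [179.5, 0.0, 88.1]
ft_force: [0.2, 0.2, -0.2]
finger_gap: 68.9
[595.623   6.999 204.688] [32.69565538 28.49832568]
shift cm [-40.58, -10.64, 7.14] rv [0.004, 0.0, 0.0] |s|mm 426 deg 0.2
```

View pics/w22.png

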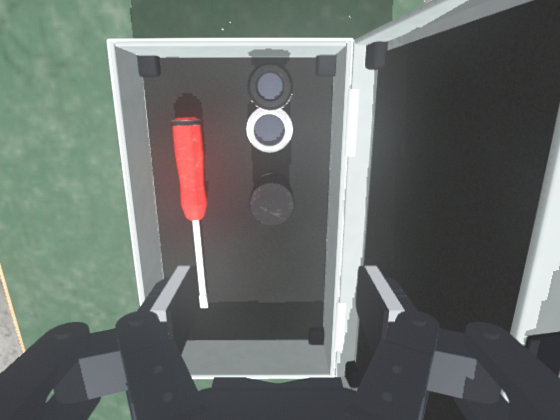

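```bash
python3 -m inch '[[[-4,-1,-1],[0.004,0,0],1],[[-40.6,-10.6,0],[0.004,0,0],1],[[-40.6,-10.6,0],[0.004,0,0],1],[[-40.6,-10.6,0],[0.004,0,0],1],[[-40.6,-10.6,0],[0.004,0,0],1],[[-40.6,-10.6,0],[0.004,0,0],1],[[-40.6,-10.6,0],[0.004,0,0],1],[[-40.6,-10.6,0],[0.004,0,0],1],[[-40.6,-10.6,0],[0.004,0,0],1],[[-40.6,-10.6,3],[0.004,0,0],1],[[-40.6,-10.6,7.1],[0.004,0,0],1],[[-40.6,-10.6,7.1],[0.004,0,0],1],[[-40.6,-10.6,7.1],[0.004,0,0],1]]'
python3 - <<'E'
from h import *
T=T_tool();np.save('T.npy',T);print(T.round(3)[:3,3]); im=save('wrist','w23.png')
E
```

```text
time: 33.85
tool_pos: [472.5, -393.9, 126.6]
tcp_rot: [-179.6, -0.2, 88.1]
ft_force: [0.7, 0.3, 1.1]
finger_gap: 85.2
[ 472.506 -393.88   126.57 ]
```

View pics/w23.png

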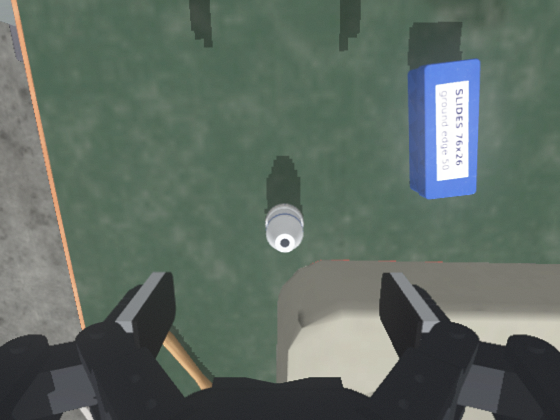

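Run:
```python
from h import *
T=np.load('T.npy')
print(onplane('wrist',[[284,217],[284.5,242],[310,262],[285,290],[165,328],[210,390]],[14,48,40,40,8,8],T).round(1))
plan(476,-404,19,88.1)
```

```text
[[ 477.  -396.2   14. ]
 [ 476.7 -402.6   48. ]
 [ 493.5 -420.6   40. ]
 [ 476.1 -441.1   40. ]
 [ 375.9 -491.     8. ]
 [ 407.7 -555.     8. ]]
shift cm [-0.9, 0.31, 10.99] rv [-0.005, -0.001, 0.001] |s|mm 110 deg 0.3
```

```bash
python3 -m inch '[[[-0.3,0.4,2],[-0.005,0,0],0.6],[[-0.3,0.4,4],[-0.005,0,0],0.6],[[-0.3,0.4,6],[-0.005,0,0],0.6],[[-0.3,0.4,7],[-0.005,0,0],0.6],[[-0.3,0.4,7],[-0.005,0,0],0.6]]'
python3 - <<'E'
from h import *
T=T_tool();np.save('T.npy',T);print(T.round(3)[:3,3]); im=save('wrist','w24.png')
E
```

```text
time: 34.4
tool_pos: [477.5, -398.0, 58.6]
tcp_rot: [180.0, -0.0, 88.1]
ft_force: [-0.4, -0.0, 0.3]
finger_gap: 51.1
[ 477.451 -398.027   58.632]
```

View pics/w24.png

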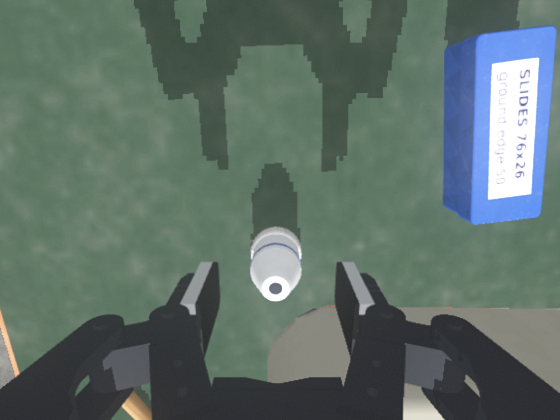

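Run:
```python
from h import *
T=np.load('T.npy')
print(proj('wrist',[[477.5,-398,z] for z in (0,14,24,48)],T).round(1))
print(onplane('wrist',[[275,243],[275,288]],[12,48],T).round(1), onplane('wrist',[[330,308],[330,308]],[20,40],T).round(1))
```

```text
[[276.5 240.2]
 [276.5 249.5]
 [276.5 257. ]
 [276.4 278.7]]
[[ 476.8 -395.    12. ]
 [ 476.7 -402.6   48. ]] [[ 505.8 -431.1   20. ]
 [ 502.8 -418.6   40. ]]
```

```bash
python3 -m inch '[[[0,0,1.5],[0,0,0],0.6],[[0,0,3],[0,0,0],0.6],[[0,0,3.9],[0,0,0],0.6],[[0,0,3.9],[0,0,0],0.6],[[0,0,3.9],[0,0,0],0],[[0,0,3.9],[0,0,0],0],[[0,0,3.9],[0,0,0],0],[[0,0,3.9],[0,0,0],0],[[0,0,3.9],[0,0,0],0],[[0,0,3.9],[0,0,0],0],[[0,0,3.9],[0,0,0],0]]' 45
python3 - <<'E'
from h import *
T=T_tool();print(T.round(3)[:3,3]); im=save('wrist','w25.png')
E
python3 -m inch '[[[0,0,-1],[0,0,0],0],[[0,0,-3],[0,0,0],0],[[0,0,-6],[0,0,0],0],[[0,0,-10],[0,0,0],0],[[0,0,-13],[0,0,0],0],[[0,0,-15],[0,0,0],0],[[0,0,-15],[0,0,0],0]]'
python3 - <<'E'
from h import *
T=T_tool();print(T.round(3)[:3,3]); im=save('wrist','w26.png')
plan(*c2w(30,-15),174,88.1);plan(*c2w(30,-15),24,88.1)
E
```

```text
time: 35.55
tool_pos: [477.7, -398.6, 20.1]
tcp_rot: [179.9, 0.0, 88.1]
ft_force: [-0.4, 0.8, 3.4]
finger_gap: 24.5
[ 477.673 -398.645   20.05 ]
time: 36.3
tool_pos: [478.9, -399.9, 174.3]
tcp_rot: [179.6, 0.3, 88.1]
ft_force: [0.7, -0.8, -0.8]
finger_gap: 24.9
[ 478.863 -399.87   174.277]
shift cm [36.62, 10.15, -0.3] rv [0.004, 0.002, 0.0] |s|mm 380 deg 0.2
shift cm [36.65, 10.1, 14.7] rv [0.004, 0.002, 0.0] |s|mm 408 deg 0.2
```

View pics/w25.png

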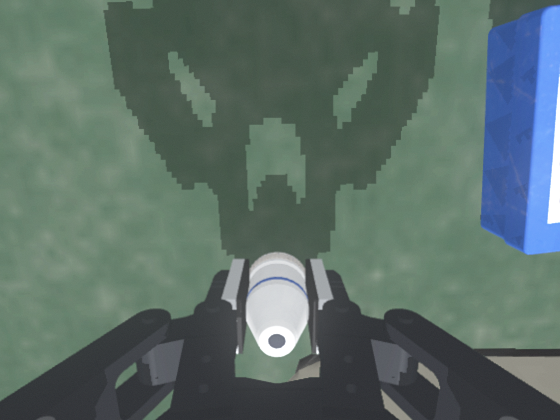

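View pics/w26.png

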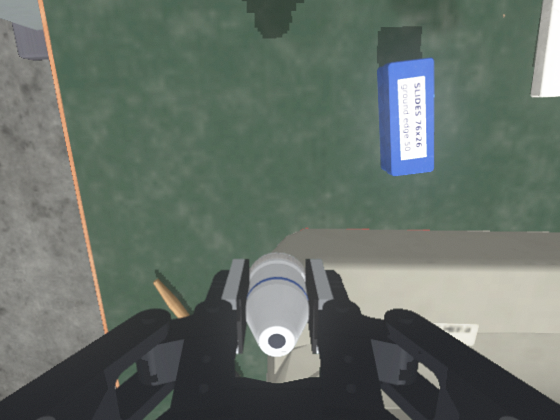

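```bash
python3 -m inch '[[[2,0.6,0],[0,0,0],0],[[5,1.4,0],[0,0,0],0],[[9,2.5,0],[0,0,0],0],[[13,3.6,0],[0,0,0],0],[[17,4.7,0],[0,0,0],0],[[21,5.8,0],[0,0,0],0],[[25,6.9,0],[0,0,0],0],[[29,8,0],[0,0,0],0],[[33,9.1,0],[0,0,0],0],[[35.6,9.9,0],[0,0,0],0],[[36.6,10.1,0],[0,0,0],0],[[36.6,10.1,0],[0,0,0],0],[[36.6,10.1,3],[0,0,0],0],[[36.6,10.1,7],[0,0,0],0],[[36.6,10.1,11],[0,0,0],0],[[36.6,10.1,13.5],[0,0,0],0],[[36.6,10.1,14.5],[0,0,0],0],[[36.6,10.1,14.6],[0,0,0],0],[[36.6,10.1,14.6],[0,0,0],0]]'
python3 - <<'E'
from h import *
T=T_tool();print(T.round(3)[:3,3],w2c(T[:3,3])); im=save('wrist','w27.png')
E
```

```text
time: 38.25
tool_pos: [589.9, -37.4, 23.7]
tcp_rot: [180.0, 0.0, 88.0]
ft_force: [0.2, -1.1, -1.1]
finger_gap: 25.1
[589.892 -37.408  23.731] [ 28.44036256 -16.0735124 ]
```

View pics/w27.png

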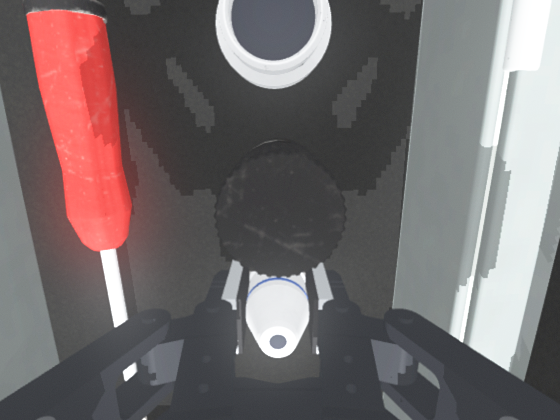

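```bash
python3 -m inch '[[[0,0,0.1],[0,0,0],0],[[0,0,0.15],[0,0,0],0],[[0,0,0.1],[0,0,0],0.55],[[0,0,0],[0,0,0],0.55],[[0,0,0],[0,0,0],0.55],[[0,0,0],[0,0,0],0.55],[[0,0,-2],[0,0,0],0.55],[[0,0,-6],[0,0,0],0.55],[[0,0,-10],[0,0,0],0.55],[[0,0,-14],[0,0,0],0.55],[[0,0,-17],[0,0,0],0.8],[[0,0,-17],[0,0,0],0.8],[[0,0,-17],[0,0,0],0.8]]'
python3 - <<'E'
from h import *
T=T_tool();print(T.round(3)[:3,3],w2c(T[:3,3])); im=save('wrist','w28.png')
plan(585,-320,160,95.6)
E
```

```text
time: 39.6
tool_pos: [590.8, -36.0, 194.4]
tcp_rot: [179.8, 0.0, 88.1]
ft_force: [-0.7, -0.4, 0.2]
finger_gap: 68.4
[590.781 -35.955 194.449] [ 29.28111416 -14.59225986]
shift cm [-28.42, 0.45, 3.28] rv [0.0, -0.0, -0.131] |s|mm 286 deg 7.5
```

View pics/w28.png

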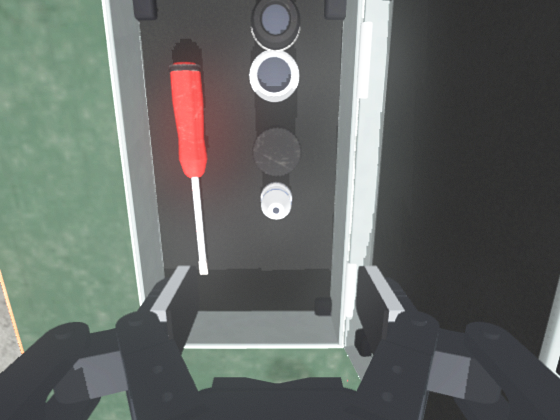

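```bash
python3 -m inch '[[[-28.4,0.45,1],[0,0,-0.131],1],[[-28.4,0.45,1],[0,0,-0.131],1],[[-28.4,0.45,1],[0,0,-0.131],1],[[-28.4,0.45,1],[0,0,-0.131],1],[[-28.4,0.45,1],[0,0,-0.131],1],[[-28.4,0.45,2],[0,0,-0.131],1],[[-28.4,0.45,3.3],[0,0,-0.131],1],[[-28.4,0.45,3.3],[0,0,-0.131],1],[[-28.4,0.45,3.3],[0,0,-0.131],1]]'
python3 - <<'E'
from h import *
T=T_tool();np.save('T.npy',T);print(T.round(3)[:3,3]); im=save('wrist','w29.png')
E
```

```text
time: 40.55
tool_pos: [584.5, -318.4, 158.6]
tcp_rot: [-179.9, -0.1, 95.6]
ft_force: [1.1, 0.2, 0.1]
finger_gap: 85.4
[ 584.539 -318.352  158.573]
```

View pics/w29.png

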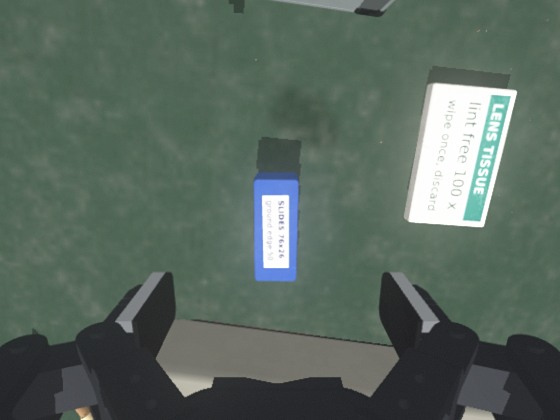

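Run:
```python
from h import *
T=np.load('T.npy')
im=cv2.imread('pics/w29.png'); H,S,V=cv2.split(cv2.cvtColor(im,cv2.COLOR_BGR2HSV))
m=((H>100)&(H<130)&(S>100)&(V>80)).astype(np.uint8)*255
c=max(cv2.findContours(m,0,1)[0],key=cv2.contourArea); rc=cv2.minAreaRect(c);print(rc)
b=onplane('wrist',cv2.boxPoints(rc),31,T);print(b.round(1)); 
p=onplane('wrist',[[276,229]],31,T)[0]; print(p, onplane('wrist',[[200,320],[400,345],[415,210]],[30,30,14],T).round(1))
plan(p[0],p[1]+2,19,95.6)
```

```text
((275.5, 226.5), (107.0, 45.0), 90.0)
[[ 564.1 -292.9   31. ]
 [ 597.5 -289.6   31. ]
 [ 607.6 -377.    31. ]
 [ 571.1 -380.7   31. ]]
[ 585.46649716 -335.05111866   31.        ] [[ 529.1 -423.3   30. ]
 [ 703.6 -431.2   30. ]
 [ 697.8 -313.3   14. ]]
shift cm [-1.48, -0.12, 14.08] rv [-0.0, -0.001, 0.001] |s|mm 142 deg 0.1
```

```bash
python3 -m inch '[[[-1.6,-0.1,3],[0,0,0],0.75],[[-1.6,-0.1,7],[0,0,0],0.75],[[-1.6,-0.1,11],[0,0,0],0.75],[[-1.6,-0.1,13],[0,0,0],0.75],[[-1.6,-0.1,13.9],[0,0,0],0.75],[[-1.6,-0.1,13.9],[0,0,0],0.75],[[-1.6,-0.1,13.9],[0,0,0],0],[[-1.6,-0.1,13.9],[0,0,0],0],[[-1.6,-0.1,13.9],[0,0,0],0],[[-1.6,-0.1,13.9],[0,0,0],0],[[-1.6,-0.1,13.9],[0,0,0],0],[[-1.6,-0.1,13.9],[0,0,0],0],[[-1.6,-0.1,13.9],[0,0,0],0]]' 45
python3 - <<'E'
from h import *
T=T_tool();print(T.round(3)[:3,3]); im=save('wrist','w30.png')
E
python3 -m inch '[[[0,0,-1],[0,0,0],0],[[0,0,-3],[0,0,0],0],[[0,0,-6],[0,0,0],0],[[0,0,-10],[0,0,0],0],[[0,0,-13],[0,0,0],0],[[0,0,-13],[0,0,0],0],[[0,0,-13],[0,0,0],0]]'
python3 - <<'E'
from h import *
T=T_tool();print(T.round(3)[:3,3]); im=save('wrist','w31.png')
plan(*c2w(30,-92),150,88.1);plan(*c2w(30,-92),24,88.1)
E
```

```text
time: 41.9
tool_pos: [587.8, -336.9, 24.6]
tcp_rot: [179.7, 0.2, 95.6]
ft_force: [0.2, 0.6, 7.2]
finger_gap: 34.1
[ 587.815 -336.864   24.555]
time: 42.65
tool_pos: [586.7, -336.4, 153.7]
tcp_rot: [179.8, 0.1, 95.6]
ft_force: [0.4, -0.5, -1.4]
finger_gap: 34.1
[ 586.654 -336.407  153.721]
shift cm [22.1, 2.49, 0.16] rv [0.001, -0.0, 0.131] |s|mm 222 deg 7.5
shift cm [22.1, 2.48, 12.76] rv [0.001, -0.0, 0.131] |s|mm 256 deg 7.5
```

View pics/w30.png

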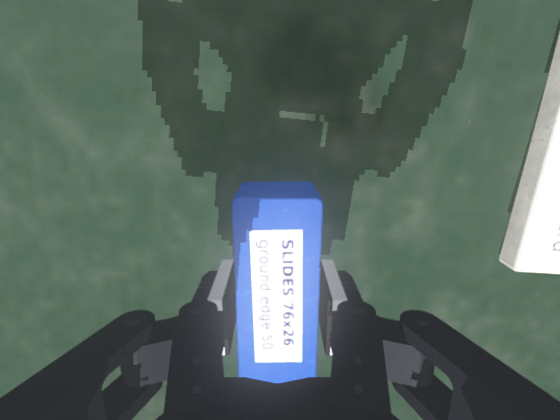

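View pics/w31.png

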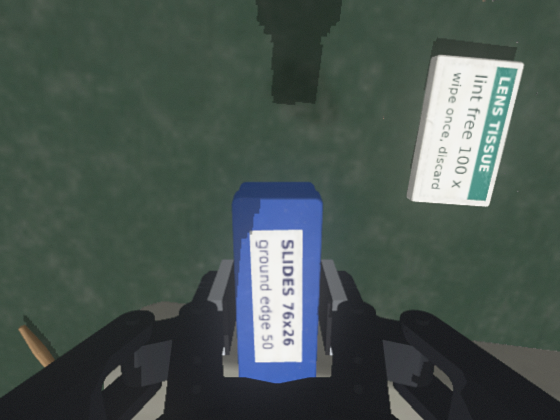

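```bash
python3 -m inch '[[[2,0.2,0],[0,0,0.03],0],[[5,0.5,0],[0,0,0.06],0],[[9,1,0],[0,0,0.1],0],[[13,1.5,0],[0,0,0.131],0],[[17,1.9,0],[0,0,0.131],0],[[20.5,2.3,0],[0,0,0.131],0],[[22.1,2.5,0],[0,0,0.131],0],[[22.1,2.5,0],[0,0,0.131],0],[[22.1,2.5,0],[0,0,0.131],0],[[22.1,2.5,3],[0,0,0.131],0],[[22.1,2.5,6],[0,0,0.131],0],[[22.1,2.5,9],[0,0,0.131],0],[[22.1,2.5,11.3],[0,0,0.131],0],[[22.1,2.5,12.2],[0,0,0.131],0],[[22.1,2.5,12.4],[0,0,0.131],0],[[22.1,2.5,12.4],[0,0,0.131],0]]'
python3 - <<'E'
from h import *
T=T_tool();print(T.round(3)[:3,3],w2c(T[:3,3])); im=save('wrist','w32.png')
E
```

```text
time: 44.3
tool_pos: [589.0, -115.0, 28.5]
tcp_rot: [-180.0, 0.0, 88.0]
ft_force: [-2.8, 0.3, 2.2]
finger_gap: 34.3
[ 589.012 -115.046   28.453] [ 30.13483426 -93.69871687]
```

View pics/w32.png

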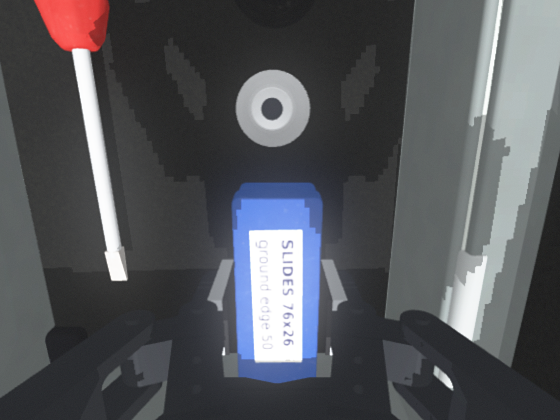

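```bash
python3 -m inch '[[[0,0,0],[0,0,0],0.6],[[0,0,0],[0,0,0],0.6],[[0,0,0],[0,0,0],0.6],[[0,0,-0.1],[0,0,0],0.6],[[0,0,-2],[0,0,0],0.6],[[0,0,-6],[0,0,0],0.6],[[0,0,-10],[0,0,0],0.6],[[0,0,-14],[0,0,0],0.6],[[0,0,-18],[0,0,0],0.6],[[0,-8,-22],[0,0,0],0.6],[[0,-10,-24],[0,0,0],0.6],[[0,-10,-24],[0,0,0],0.6]]'
python3 - <<'E'
from h import *
T=T_tool();print(T.round(3)[:3,3],w2c(T[:3,3])); im=save('wrist','w33.png');save('top','t33.png')
E
```

```text
time: 45.55
tool_pos: [487.9, -110.4, 271.0]
tcp_rot: [179.7, 0.1, 88.1]
ft_force: [1.0, 0.6, 0.4]
finger_gap: 50.8
[ 487.916 -110.371  270.994] [-71.06075865 -92.3776577 ]
```

View pics/w33.png

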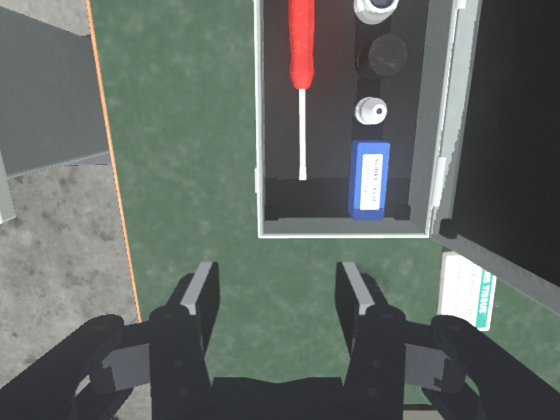

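View pics/t33.png

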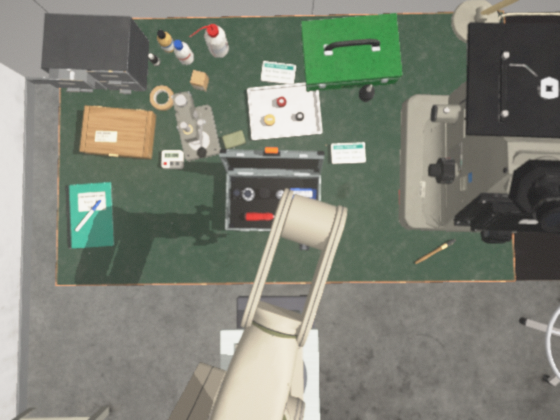

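Run:
```python
from h import *
print(onplane('top',[[271.5,151]],267))
plan(690,-24,365,-1.9)
```

```text
[[689.03289262 -24.53182187 267.        ]]
shift cm [9.3, 19.85, -9.36] rv [0.006, -0.003, 1.571] |s|mm 238 deg 90.0
```

```bash
python3 -m inch '[[[0,0,-4],[0,0,0.15],1],[[0,0,-9.4],[0,0,0.3],1],[[0,0,-9.4],[0,0,0.45],1],[[2,5,-9.4],[0,0,0.6],1],[[4,9,-9.4],[0,0,0.75],1],[[6,13,-9.4],[0,0,0.9],1],[[8,17,-9.4],[0,0,1.05],1],[[9.3,19.8,-9.4],[0,0,1.2],1],[[9.3,19.8,-9.4],[0,0,1.35],1],[[9.3,19.8,-9.4],[0,0,1.5],1],[[9.3,19.8,-9.4],[0.006,-0.003,1.571],1],[[9.3,19.8,-9.4],[0.006,-0.003,1.571],1],[[9.3,19.8,-9.4],[0.006,-0.003,1.571],1]]'
python3 - <<'E'
from h import *
T=T_tool();np.save('T.npy',T);print(T.round(3)[:3,3]); im=save('wrist','w34.png')
hsv=cv2.cvtColor(im,cv2.COLOR_RGB2HSV)
m=((hsv[...,0]<20)&(hsv[...,1]>150)&(hsv[...,2]>120)).astype(np.uint8)*255; m[:180]=0; m[:,:200]=0;m[:,350:]=0
c=max(cv2.findContours(m,0,1)[0],key=cv2.contourArea); rc=cv2.minAreaRect(c);print(rc)
for z in (263,267): print(onplane('wrist',[rc[0]],z,T).round(1))
plan(694,-24,255,-1.9)
E
```

```text
time: 46.95
tool_pos: [690.4, -23.6, 360.2]
tcp_rot: [-179.9, 0.4, -1.8]
ft_force: [-0.4, -0.2, 0.4]
finger_gap: 85.4
[690.384 -23.612 360.249]
((277.5, 214.0), (22.0, 51.0), 90.0)
[[694.4 -24.  263. ]]
[[695.6 -24.  267. ]]
shift cm [0.43, 0.04, 10.56] rv [-0.002, 0.006, 0.002] |s|mm 106 deg 0.4
```

View pics/w34.png

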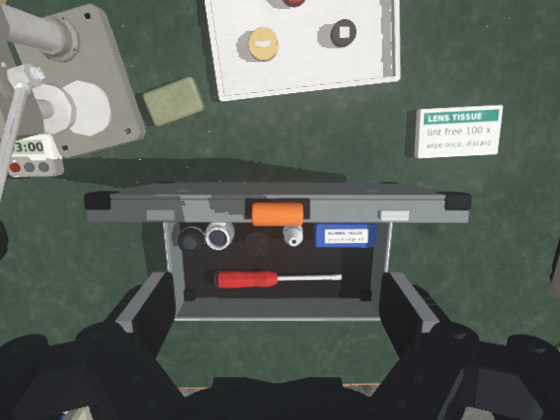

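```bash
python3 -m inch '[[[0.6,0,3],[0,0.006,0],1],[[0.6,0,6],[0,0.006,0],1],[[0.6,0,9],[0,0.006,0],1],[[0.6,0,10.5],[0,0.006,0],1],[[0.6,0,10.5],[0,0.006,0],1],[[0.6,0,10.5],[0,0.006,0],0.3],[[0.6,0,10.5],[0,0.006,0],0],[[0.6,0,10.5],[0,0.006,0],0],[[0.6,0,10.5],[0,0.006,0],0],[[0.6,0,10.5],[0,0.006,0],0],[[0.6,0,10.5],[0,0.006,0],0],[[0.6,0,10.5],[0,0.006,0],0],[[0.6,0,10.5],[0,0.006,0],0],[[0.6,0,10.5],[0,0.006,0],0]]' 30
python3 - <<'E'
from h import *
T=T_tool();print(T.round(3)[:3,3]); im=save('wrist','w35.png')
g=T[:3,3]+[0,0,8]; print('lid',np.degrees(np.arctan2(g[2]-58,-(g[0]-651.5)))-3)
for a in range(100,-1,-5):
    t=np.radians(a+3);t0=np.radians(103-2.5); print(a,round(-21.03*(np.cos(t)-np.cos(t0)),2),round(-21.03*(np.sin(t)-np.sin(t0)),2))
E
```

```text
time: 48.4
tool_pos: [696.3, -23.7, 258.7]
tcp_rot: [-179.9, -0.3, -1.9]
ft_force: [-0.4, -0.1, 6.9]
finger_gap: 33.3
[696.332 -23.66  258.719]
lid 99.12276001553116
100 0.9 0.19
95 -0.91 -0.15
90 -2.73 -0.32
85 -4.57 -0.34
80 -6.4 -0.2
75 -8.2 0.11
70 -9.98 0.57
65 -11.71 1.18
60 -13.38 1.94
55 -14.98 2.84
50 -16.49 3.88
45 -17.9 5.05
40 -19.21 6.34
35 -20.4 7.73
30 -21.47 9.22
25 -22.4 10.8
20 -23.19 12.46
15 -23.83 14.18
10 -24.32 15.95
5 -24.66 17.75
0 -24.83 19.58
```

View pics/w35.png

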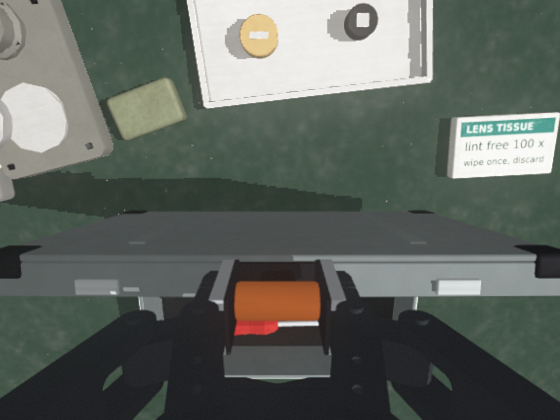

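```bash
python3 -m inch '[[[-0.6,0,-0.1],[0,0,0],0],[[-1.5,0,-0.3],[0,0,0],0],[[-3.3,0,-0.4],[0,0,0],0],[[-5.1,0,-0.5],[0,0,0],0],[[-7,0,-0.3],[0,0,0],0],[[-8.8,0,0],[0,0,0],0],[[-10.6,0,0.4],[0,0,0],0],[[-12.3,0,1.1],[0,0,0],0],[[-14,0,1.8],[0,0,0],0],[[-15.5,0,2.7],[0,0,0],0],[[-17,0,3.8],[0,0,0],0],[[-18.5,0,4.9],[0,0,0],0]]'
python3 - <<'E'
from h import *
T=T_tool();print(T.round(3)[:3,3]); im=save('wrist','w36.png')
E
```

```text
time: 49.65
tool_pos: [511.7, -17.8, 209.9]
tcp_rot: [-179.9, -0.4, -1.9]
ft_force: [3.3, -0.7, 2.1]
finger_gap: 33.5
[511.748 -17.804 209.891]
```

View pics/w36.png

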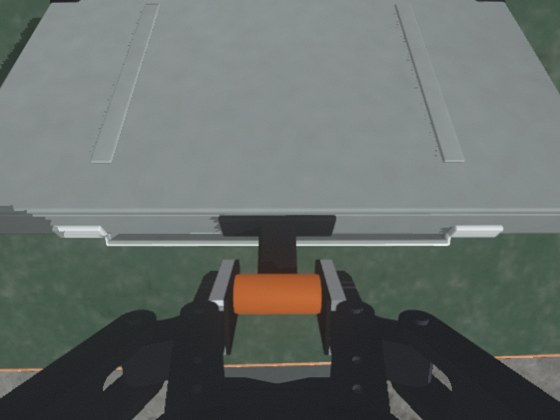

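```bash
python3 -m inch '[[[-0.6,0,0.6],[0,0,0],0],[[-1.3,0,1.3],[0,0,0],0],[[-2.5,0,2.7],[0,0,0],0],[[-3.6,0,4.2],[0,0,0],0],[[-4.5,0,5.8],[0,0,0],0],[[-5.3,0,7.4],[0,0,0],0],[[-5.9,0,9.1],[0,0,0],0],[[-6.4,0,10.9],[0,0,0],0],[[-6.7,0,12.5],[0,0,0],0],[[-6.9,0,13.6],[0,0,0],0],[[-6.9,0,14.2],[0,0,0],0],[[-6.9,0,14.4],[0,0,0],0],[[-6.9,0,14.4],[0,0,0],0]]'
python3 - <<'E'
from h import *
T=T_tool();print(T.round(3)[:3,3]); im=save('wrist','w37.png')
E
```

```text
time: 51.0
tool_pos: [441.1, -15.5, 62.8]
tcp_rot: [-179.9, 0.1, -1.9]
ft_force: [-3.1, -4.2, -2.6]
finger_gap: 33.1
[441.126 -15.493  62.76 ]
```

View pics/w37.png

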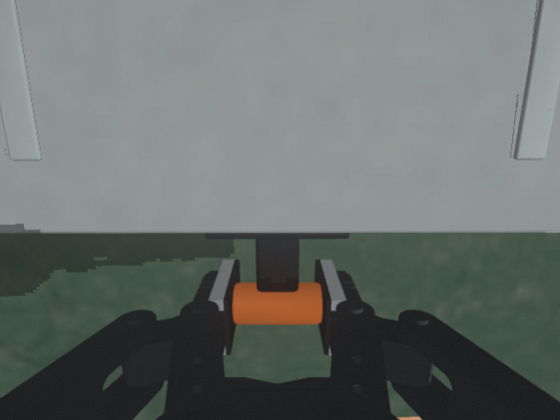

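```bash
python3 -m inch '[[[0,0,0.15],[0,0,0],0],[[0,0,0.3],[0,0,0],0],[[0,0,0.3],[0,0,0],0],[[0,0,0.3],[0,0,0],0]]';python3 -m inch '[[[0,0,0.15],[0,0,0],0],[[0,0,0.3],[0,0,0],0],[[0,0,0.3],[0,0,0],0],[[0,0,0.3],[0,0,0],0]]'
```

```text
time: 51.45
tool_pos: [441.0, -15.5, 60.0]
tcp_rot: [-179.9, 0.1, -1.9]
ft_force: [-5.8, -4.1, 0.8]
finger_gap: 33.2
time: 51.85
tool_pos: [441.1, -15.5, 57.8]
tcp_rot: [-179.9, 0.1, -1.9]
ft_force: [-11.4, -4.1, 11.0]
finger_gap: 33.3
```

```bash
python3 -m inch '[[[0,0,0.15],[0,0,0],0],[[0,0,0.2],[0,0,0],0],[[0,0,0.2],[0,0,0],0],[[0,0,0.2],[0,0,0],0]]'
python3 -m inch '[[[0,0,0],[0,0,0],0.5],[[0,0,0],[0,0,0],0.9],[[0,0,0],[0,0,0],1],[[0,0,0],[0,0,0],1],[[0,0,0],[0,0,0],1],[[0,0,-2],[0,0,0],1],[[0,0,-6],[0,0,0],1],[[-1,0,-10],[0,0,0],1],[[-1.2,0,-15],[0,0,0],1],[[-1.2,0,-15],[0,0,0],1],[[-1.2,0,-15],[0,0,0],1]]'
python3 - <<'E'
from h import *
T=T_tool();print(T.round(3)[:3,3]); im=save('wrist','w38.png'); np.save('T.npy',T)
im2=save('scene','s38.png')
hsv=cv2.cvtColor(im,cv2.COLOR_RGB2HSV)
m=((hsv[...,0]<20)&(hsv[...,1]>150)&(hsv[...,2]>120)).astype(np.uint8)*255; m[280:]=0
c=max(cv2.findContours(m,0,1)[0],key=cv2.contourArea); rc=cv2.minAreaRect(c);print(rc)
print(onplane('wrist',cv2.boxPoints(rc),75,T).round(1)); print(onplane('wrist',[rc[0]],72,T))
E
```

```text
time: 52.25
tool_pos: [441.2, -15.5, 57.6]
tcp_rot: [-180.0, 0.1, -1.9]
ft_force: [-22.6, -3.5, 33.4]
finger_gap: 33.5
time: 53.35
tool_pos: [430.9, -15.0, 207.1]
tcp_rot: [-179.9, -0.3, -1.9]
ft_force: [-0.1, -0.2, -0.6]
finger_gap: 85.8
[430.901 -14.96  207.055]
((277.5, 193.0), (18.0, 43.0), 90.0)
[[450.2   0.6  75. ]
 [449.1 -32.3  75. ]
 [434.9 -32.1  75. ]
 [436.    1.3  75. ]]
[[441.88660864 -15.61489637  72.        ]]
```

View pics/w38.png

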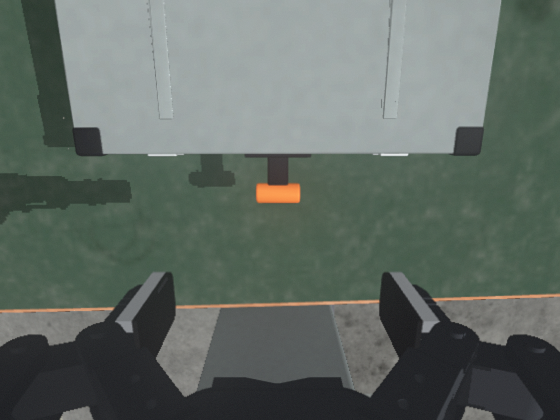

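View pics/s38.png

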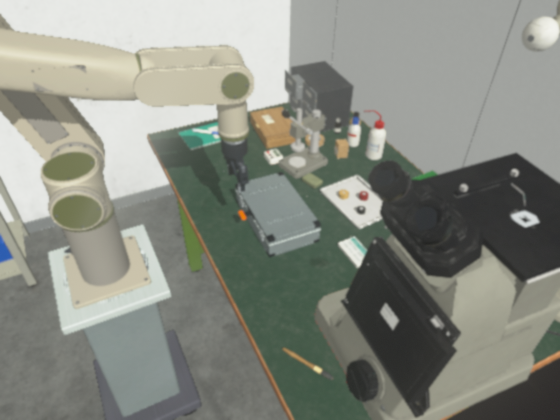

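Run:
```python
from h import *
T=np.load('T.npy'); im=cv2.imread('pics/s38.png'); H,S,V=cv2.split(cv2.cvtColor(im,cv2.COLOR_BGR2HSV))
m=((H<20)&(S>150)&(V>150)).astype(np.uint8)*255; m[:200]=0;m[235:]=0;m[:,:225]=0;m[:,260:]=0
ms=cv2.moments(m,True); p=[ms['m10']/ms['m00'],ms['m01']/ms['m00']];print(p)
o1,d1=ray('scene',[p]);o2,d2=ray('wrist',[[277.5,193]],T);d1=d1[0];d2=d2[0]
A=np.c_[d1,-d2]; s=np.linalg.lstsq(A,o2-o1,rcond=None)[0]; print((o1+s[0]*d1).round(1),(o2+s[1]*d2).round(1))
print(proj('scene',[[441.5,-16,69],[441.5,-16,80]]).round(1))
print(r.hand_in(), telemetry.sense()['time'])
```

```text
[241.96, 214.7]
[440.2 -15.5  64.8] [440.2 -15.6  64.8]
[[242.3 213.7]
 [242.2 211.2]]
the job is handed in; nothing more can be done
the job is handed in; nothing more can be done
```

I packed the case and handed the job in at about 53 s of the 210 s limit. The hand-in call gives no verdict.

- **Lid opening:** I raised the lid by the orange grip to an estimated 99–101 degrees and let go. It was still standing there when I came back to close it.
- **Packing:** All six items were on the bench and all are in the case. The screwdriver is lying. The eyepiece, loupe, canister and bare objective stand in a row, with the slide box at the end of that row. The last wrist views before shutting showed them in place.
- **Closing:** I shut the lid by the grip, pressed until a firm stop (about 33 N), released it and backed the arm off about 150 mm. The wrist force then read near zero.
- **Final check:** The grip bar seen from two cameras came out at about z = 65 mm, against 69 nominal for a shut lid. That is within calibration error. I have no direct reading of the lid angle.
- **Bystanders:** I planned no contact with the timer, tissue pack or brush, and they looked unmoved in the pictures. I did not measure their final positions.
- **Surprises:** I saw no grip slackening. The loupe came out up to about 10 mm from my first estimate, so I grasped it from fresh views. That may be measurement error or a small knock. While setting the eyepiece down I pressed it to 38 N on the case floor before backing off; it was left standing.

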